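Pin the neck block and show its joint face to the inspection camera

ROBOT

A 6-joint arm with a two-finger parallel gripper is mounted at the origin on the work surface. World frame = base frame: x ahead of the robot, y to its left, z up, the work surface at z = 0. Lengths are in mm, angles in rad, forces in N, time in s.
With the tool pointing down it reaches from about 275 to 850 mm from the base axis. Payload 5.2 kg.
Tool frame: the origin (TCP) lies on the front face of the gripper's body, between the roots of the fingers; the fingertips stand 73 mm ahead of it and the grasp point (between the pads) lies 54 mm ahead of it; z points along the fingers, y is the direction in which the jaws open and shut (so a half turn about z gives the same grasp; the last joint's range is limited). The gripper opens to 85 mm and grips with 20 to 120 N. Pads are 22 mm wide; open, the fingers measure 114 mm over their backs; the gripper's body (76 mm by 85 mm) begins 54 mm behind the grasp point. The pads swing forward as they close: fully open they stand 13 mm farther back than shut.
Start: joints at [-1.318, 0.259, 1.535, -0, 1.348, -0.203], TCP at [242.12, -493.846, 303.91] pointing down, gripper open.
Joint ranges: [-3.14, 3.14], [-0.91, 2.08], [0.19, 2.58], [-1.22, 4.36], [0.22, 2.71], [-3.12, 3.12]. Speed limits (rad/s): [2.57, 2.57, 3.14, 3.14, 3.14, 3.14].

INTERFACE

Orientations are given as a 3x3 rotation matrix whose columns are the frame's x, y, z axes.
In Python, from station import * gives the robot as it stands.
- The arm moves only by the tool arm_command, never from a script. Its argument "plan" is a list of rows, each a list of 7 numbers: the opening in per cent of the stroke, from 0 (shut) to 100 (fully open), then the shift along the world's x, y, z in cm, then the turn, a rotation vector about the world's x, y, z in degrees. In form: [[grip, dx, dy, dz, ax, ay, az], ...]. A call has exactly 5 rows; each row is the pose to reach, as a shift and turn from the pose measured when the call began; what a row does not reach only later rows make up. A row lasts 1/8 s, in which the tool goes at most 62.5 mm and 10.7 degrees, less where a joint would pass 70% of its speed; a pose out of reach is approached as far as the arm can. A call with a gripper value outside its range is refused whole. The fingers move at their own pace and stop on an object; "force" is the grip in N (left out, the last holds). Time passes only in rows, so rows that repeat a pose let the fingers close, or fill a call up. It gives the time, the measured TCP pose, the force and the opening at its end, in the units of the state.
- get_obs(): the state, without advancing time (a new reading comes with each control period).
- read_camera(name): name is "side" or "top"; returns a dict with "pixels" (480x640x3 uint8, red, green, blue), "camera_matrix" (3x3 intrinsics, pixels), "R" (3x3) and "t" (3): a world point X has camera coordinates R X + t. Camera axes: x right, y down, z forward; pixel columns grow to the right and rows downward; lengths in mm; the calibration is good to about 2 mm. A picture is of the moment at which its call begins. There is no depth.
- sign_off(): hands the job in, once; it reports no verdict.
The state is a dict: "time_s": time; "q": joint angles; "joint_velocities": joint speeds; "tau": joint torques, N m; "eef_pos": TCP position; "orientation": TCP orientation; "contact_force": force on the tool from outside, world axes, zero at the start; "torque": the same for the moment, N m; "opening": finger opening in mm.
Only numpy, scipy, OpenCV 4.12 (cv2) and the standard library are available. Lean on these libraries where they do the work, as an engineer would, in place of code of your own. Each camera call takes 0.05 s, during which the arm holds its last target.

TASK

Drop the two brass pins, one after the other, fully down into the two bores in the top of the guitar neck block while the block sits in its cradle. Then lift the block with its pins out of the cradle and hold it up to the inspection camera: the centre of its pale slotted maple end 140 mm straight in front of the lens, that end square to the lens (which looks down at a slope), pins upward. Finish while still holding it there, still and clear of everything; do not bump the camera, and leave the dark steel pin and the other things on the bench where they are.

Things in the scene. Friction and masses are not known exactly. Their poses are not given: they have to be found in the camera images.
- block: Loose neck block of dark wood with a pale maple end: 112 mm long (own x -50 to +62), 40 wide (y), 50 high, about 0.16 kg. Origin: on its underside, 50 mm from the dark end, mid width; z up, +x to the pale end (last 12 mm; vertical slot about 12 mm wide down its middle). Two blind bores, 16.5 mm wide, 30 deep, in its top at x = -30 and +30. Starts in the cradle; grip across the 40 mm near x = 0.
- joint_face (a point): Centre of the pale slotted maple end of the block: at (62, 0, 25) mm in the block's frame.
- bore_a (a point): Centre of the mouth of the bore away from the maple end, in the block's top face: (-30, 0, 50) mm in the block's frame.
- bore_b (a point): Centre of the mouth of the bore nearer the maple end: (30, 0, 50) mm in the block's frame.
- floor_a (a point): Centre of the floor of that bore, 30 mm below bore_a.
- floor_b (a point): Centre of the floor of that bore, 30 mm below bore_b.
- pin_a: Brass pin, 14 mm diameter, 46 mm long, 55 g, loose, standing upright in a rack hole, its top 34 mm above the rack's top. Origin: centre of its lower end; z along the pin, up. Dropped fully in a bore it stands 16 mm out of the block. Either pin may go in either bore.
- pin_b: The other brass pin, the same as pin_a.
- steel_pin: Dark steel pin of the same size in the remaining rack hole: leave it there.
- rack: Plywood pin rack, fixed, 150 x 50 x 25 mm (own x, y, z), origin at the centre of its underside. Three holes 12 mm deep in its top at x = -50, 0 and 50 mm hold the two brass pins and the steel pin, in any order.
- cradle: Fixed cradle: plywood base 160 x 90 x 8 mm; origin at its underside, straight below the block's origin at the start, same axes. The block stands on the base between blue stops 14 mm high at its corners and ends, 2 mm play; the middle of its long sides (own x -36 to +48) is free for fingers. Lift the block straight up.
- camera: Inspection camera stand, fixed: round foot of 120 mm diameter (origin at the centre of its underside) and an upright post of 20 mm diameter, 20 mm behind the foot's centre, 350 mm high. Own +x is, seen from above, the way the camera looks.
- cam_head: Camera head, fixed on the stand: grey housing 75 x 50 x 50 mm and a black lens, 40 mm diameter, orange ring. Origin: centre of the lens front, 290 mm above the bench, 60 mm ahead of the foot's centre. Own +x is the line of sight, sloping down 20 degrees; own y is level. When shown rightly the block's +x points opposite to this x, its z along this z.
- focus (a point): Point in the air on the line of sight, 140 mm in front of the lens (about 242 mm above the bench): where the centre of the maple end belongs.
- glue: Yellow glue bottle, 52 mm diameter, 130 mm high, standing on the bench, bystander. Origin at the centre of its underside.
- driver: Yellow-handled screwdriver, 200 mm long, lying on the bench, bystander.
- plane: Small dark wooden thumb plane, 90 x 34 mm, about 65 mm high at its iron, on the bench, bystander.
- offcut: Pale spruce strip, 150 x 18 x 14 mm, on the bench, bystander.
- wax: Flat round wax tin with red lid, 62 mm diameter, 22 mm high, on the bench, bystander.
- spool: Brass spool, 44 mm diameter, 38 mm high, on the bench, bystander.
Not all that is in view belongs to the job. What is shaped like the cradle but green, pink or purple is not meant.

How it is judged:
By the outcome, as a careful person would: the job done as asked, in the order asked, and still so for the second after the job is handed in, while the arm keeps its last pose, push and grip.
It also fails if it takes over 72 s, if anything falls off the work surface, if the arm or the gripper's body presses on something with over 40 N, if the wrist force passes 120 N, or if a joint passes its speed limit or range.

## Working session

There is one attempt and no reset: what is moved stays moved. The work goes in short steps, Python scripts to look and compute and a tool call to move; the robot and the scene stay as the last step left them, time stands still between calls to the robot, and variables do not carry over. Pictures are saved under pics/ and viewed, and the job is handed in when it is done.

Besides the shell and the picture viewer there is one more tool, called after "Request:" as name(argument=value, ...), one argument or row to a line, values as JSON. arm_command: Moves the arm, as the interface text tells. Its arguments: {"type":"object","properties":{"plan":{"type":"array"},"force":{"type":"number"}},"required":["plan"]}

```bash
ls; mkdir -p pics; python3 - <<'E'
from station import *
import cv2,numpy as np
np.set_printoptions(precision=4,suppress=True)
for n in ["side","top"]:
    d=read_camera(n); cv2.imwrite(f"pics/{n}0.png",d["pixels"][:,:,::-1])
    np.savez(f"{n}0.npz",**d)
    print(n,d["camera_matrix"],d["R"],d["t"], -d["R"].T@d["t"])
print(get_obs())
E
```

```text
pics
side [[469.6875   0.     315.8602]
 [  0.     469.6875 237.095 ]
 [  0.       0.       1.    ]] [[ 0.98   -0.1989  0.0026]
 [-0.1263 -0.6322 -0.7645]
 [ 0.1537  0.7489 -0.6447]] [-463.9675  236.9791 1098.8032] [ 315.7255 -765.3069  890.7391]
top [[565.2532   0.     318.4453]
 [  0.     565.2532 238.3363]
 [  0.       0.       1.    ]] [[ 0.0253 -0.9993  0.0275]
 [-0.9949 -0.0278 -0.0968]
 [ 0.0975 -0.0249 -0.9949]] [  34.5539  522.3155 1413.5613] [ 380.9284   84.241  1456.0082]
{'time_s': 0.1, 'q': array([-1.3178,  0.2593,  1.536 ,  0.    ,  1.348 , -0.2028]), 'joint_velocities': array([ 0.0018, -0.0021, -0.0031, -0.0006,  0.0007,  0.0004]), 'tau': array([  0.004 , -44.697 , -29.1247,  -0.0002,   0.0063,  -0.    ]), 'eef_pos': array([ 242.0181, -493.4924,  303.1431]), 'orientation': array([[ 0.8979,  0.4401, -0.0004],
       [ 0.4401, -0.8979,  0.0016],
       [ 0.0003, -0.0016, -1.    ]]), 'contact_force': array([-0.4743,  0.6123,  0.1857]), 'torque': array([ 0.0135,  0.0046, -0.0683]), 'opening': 85.45372875945426}
```

View pics/side0.png

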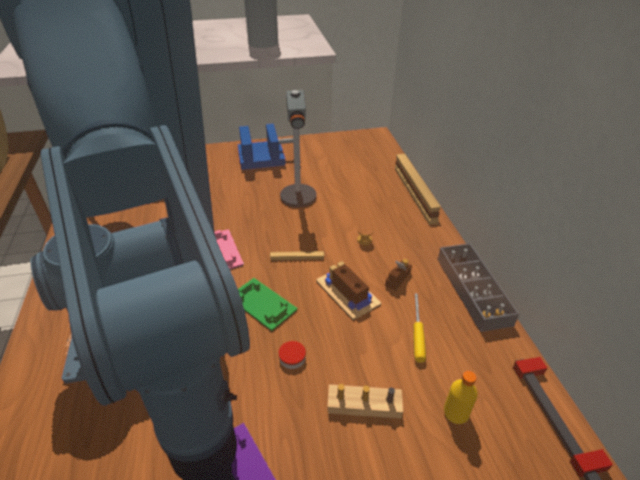

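View pics/top0.png

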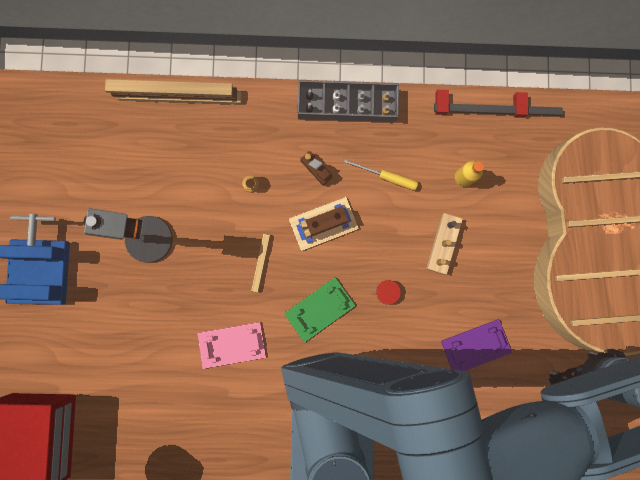

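The side view shows the rack at about (365,402), with the steel pin at its right end (391,394). The cradle and block are at (349,290) and the camera stand at (298,150). In the top view the block is at (326,222) with its maple end to the left. I'll zoom in to measure.

```bash
python3 - <<'E'
import cv2,numpy as np
t=cv2.imread("pics/top0.png"); s=cv2.imread("pics/side0.png")
a=cv2.resize(t[185:265,275:375],(800,640),interpolation=cv2.INTER_CUBIC)[:600]
cv2.imwrite("pics/z_block_top.png",a)
cv2.imwrite("pics/z_rack_top.png",cv2.resize(t[205:280,410:480],(560,600),interpolation=cv2.INTER_CUBIC))
cv2.imwrite("pics/z_block_side.png",cv2.resize(s[250:325,305:395],(720,600),interpolation=cv2.INTER_CUBIC))
cv2.imwrite("pics/z_rack_side.png",cv2.resize(s[370:430,315:415],(800,480),interpolation=cv2.INTER_CUBIC))
cv2.imwrite("pics/z_cam_side.png",cv2.resize(s[80:215,260:340],(355,600),interpolation=cv2.INTER_CUBIC))
cv2.imwrite("pics/z_cam_top.png",cv2.resize(t[190:270,75:185],(800,582),interpolation=cv2.INTER_CUBIC))
E
```

```text
(no output)
```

View pics/z_block_top.png

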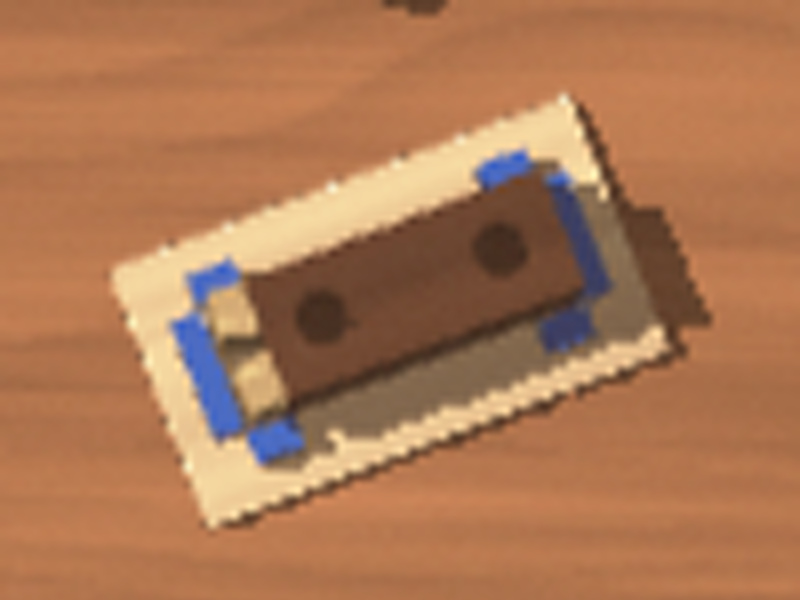

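View pics/z_rack_top.png

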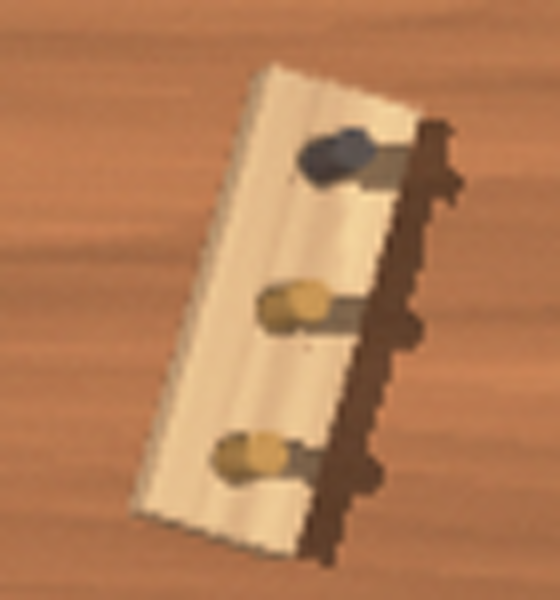

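View pics/z_block_side.png

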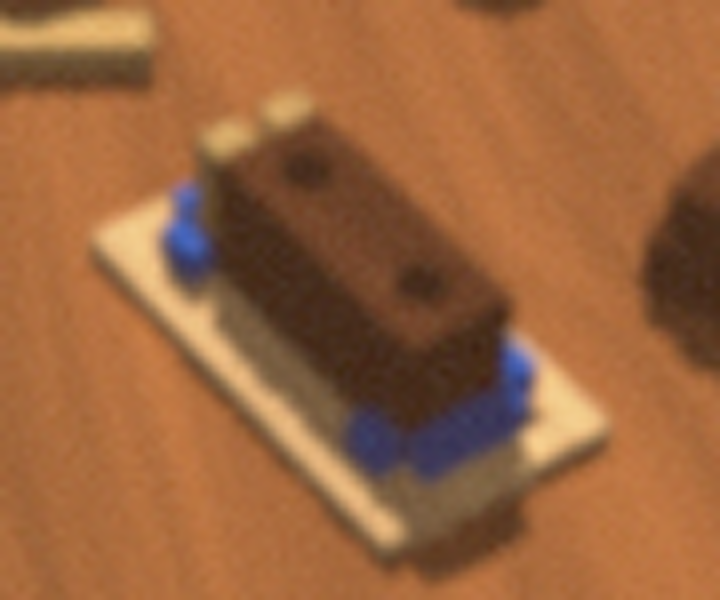

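View pics/z_rack_side.png

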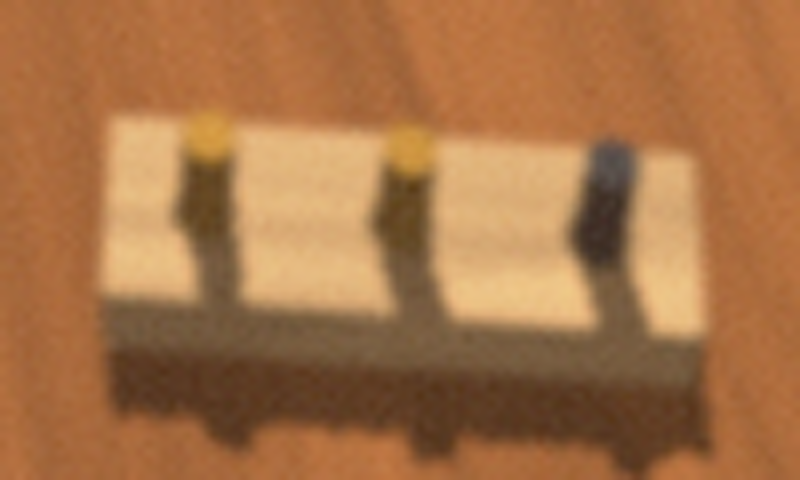

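View pics/z_cam_side.png

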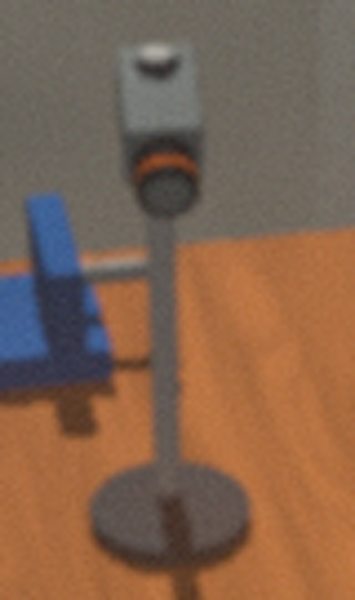

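View pics/z_cam_top.png

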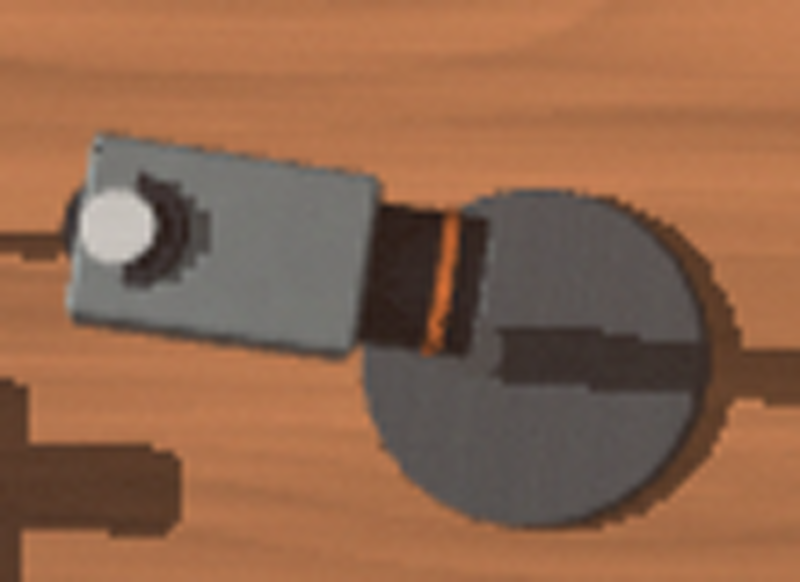

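```bash
cat > h.py <<'E'
import cv2,numpy as np
from scipy.optimize import least_squares
np.set_printoptions(precision=2,suppress=True)
C={n:dict(np.load(f"{n}0.npz")) for n in("side","top")}
def proj(n,X):
    d=C[n]; p=np.atleast_2d(X)@d["R"].T+d["t"]; p=p@d["camera_matrix"].T
    return p[:,:2]/p[:,2:]
def uz(pts,s,x0,y0): return (np.array(pts,float)+.5)/s-.5+np.array([x0,y0])
def P(x,y,yaw,pts,z=0):
    c,s=np.cos(yaw),np.sin(yaw); p=np.atleast_2d(np.array(pts,float))
    return np.c_[x+c*p[:,0]-s*p[:,1],y+s*p[:,0]+c*p[:,1],p[:,2]+z]
def tri(us,ut,z=None):
    f=lambda X:np.r_[(proj("side",X)-us).ravel(),(proj("top",X)-ut).ravel()]
    r=least_squares(f,[400,0,50]); return r.x,r.fun
E
python3 - <<'E'
from h import *
T=lambda p:uz(p,8,275,185); S=lambda p:uz(p,8,305,250)
print("bores tri",tri(S([308,168]),T([322,317])),tri(S([421,282]),T([500,249])))
obs={"top":([(-80,45,8),(-80,-45,8),(80,45,8),(80,-45,8)],None)}
# cradle: +x at left in top. left-up corner(115,270)=(+80,-45)?; determine: y=z cross x
tp=[((80,-45,8),(115,270)),((-80,-45,8),(567,95)),((80,45,8),(210,525))]
sp=[((80,45,8),(95,243)),((-80,-45,8),(607,425)),((-80,45,8),(390,545))]
def f(v):
    r=[proj("top",P(*v[:3],[a]))[0]-T(b)-0 for a,b in tp]+[proj("side",P(*v[:3],[a]))[0]-S(b)-v[3:5] for a,b in sp]
    return np.array(r).ravel()
r=least_squares(f,[400,70,1.9,0,0]);print("cradle",r.x,np.degrees(r.x[2]));print(r.fun.reshape(-1,2))
bp=[((30,0,58),(322,317)),((-30,0,58),(500,249))];bs=[((30,0,58),(308,168)),((-30,0,58),(421,282))]
def f(v):
    r=[proj("top",P(*v[:3],[a]))[0]-T(b)-0 for a,b in bp]+[proj("side",P(*v[:3],[a]))[0]-S(b)-v[3:5] for a,b in bs]
    return np.array(r).ravel()
r=least_squares(f,[400,70,1.9,0,0]);print("block",r.x,np.degrees(r.x[2]));print(r.fun.reshape(-1,2))
T=lambda p:uz(p,8,410,205); S=lambda p:uz(p,8,315,370)
for n,a,b in(("steel",(612,162),(352,147)),("mid",(411,151),(308,300)),("low",(211,137),(268,452))): print(n,tri(S(a),T(b)))
rp=[((75,25,25),(272,65)),((75,-25,25),(422,108)),((-75,-25,25),(297,557)),((-75,25,25),(135,512)),((50,0,59),(352,147)),((0,0,59),(308,300)),((-50,0,59),(268,452))]
rs=[((-75,25,25),(110,118)),((75,25,25),(697,152)),((75,-25,25),(707,337)),((-75,-25,25),(103,297)),((50,0,59),(612,162)),((0,0,59),(411,151)),((-50,0,59),(211,137))]
def f(v):
    r=[proj("top",P(*v[:3],[a]))[0]-T(b)-0 for a,b in rp]+[proj("side",P(*v[:3],[a]))[0]-S(b)-v[3:5] for a,b in rs]
    return np.array(r).ravel()
r=least_squares(f,[330,-240,-.2,0,0]);print("rack",r.x,np.degrees(r.x[2]));print(r.fun.reshape(-1,2))
v=r.x;print(P(*v[:3],[(-50,0,59),(0,0,59),(50,0,59)]))
E
```

```text
bores tri (array([554.3 ,  59.03,  58.47]), array([-0.51,  0.06,  0.09, -0.49])) (array([576.87,   4.07,  57.99]), array([-0.3 ,  0.04,  0.06, -0.31]))
cradle [562.46  35.96   1.97  -0.74  -0.24] 112.79931191896605
[[-0.65 -0.14]
 [ 0.41 -0.3 ]
 [ 0.08  0.42]
 [-0.64 -0.62]
 [ 1.01 -0.02]
 [-0.37  0.64]]
block [564.6   31.72   1.96  -0.81   0.12] 112.14079959947998
[[-0.11 -0.07]
 [ 0.11  0.08]
 [-0.14 -0.01]
 [ 0.14  0.01]]
steel (array([ 566.63, -288.67,   58.74]), array([-0.15,  0.02,  0.04, -0.19]))
mid (array([ 518.58, -275.26,   57.72]), array([-0.28,  0.04,  0.07, -0.35]))
low (array([ 470.5 , -262.47,   59.12]), array([-0.26,  0.03,  0.05, -0.32]))
rack [ 517.71 -275.17   -0.27   -0.77   -0.14] -15.528950674463502
[[-0.18 -0.09]
 [-0.33  0.23]
 [-0.4  -0.04]
 [ 1.05 -0.18]
 [ 0.02  0.09]
 [ 0.16 -0.05]
 [-0.23  0.06]
 [ 0.38  0.09]
 [-0.55  0.49]
 [-0.12 -0.25]
 [-0.02 -0.27]
 [ 0.26  0.1 ]
 [ 0.1  -0.15]
 [-0.04 -0.01]]
[[ 469.54 -261.79   59.  ]
 [ 517.71 -275.17   59.  ]
 [ 565.89 -288.56   59.  ]]
```

```bash
python3 - <<'E'
from h import *
T=lambda p:uz(p,7.27,75,190); S=lambda p:uz(p,4.44,260,80)
s20,c20=np.sin(np.radians(20)),np.cos(np.radians(20))
def H(v,p): # head local -> world
    p=np.array(p,float); q=[60+p[0]*c20+p[2]*s20,p[1],290-p[0]*s20+p[2]*c20]
    return P(*v[:3],[q])
# yaw about -90..; own y: left. looking -y => left is +x
def f(v):
    L=v[5]
    r=[]
    # top: foot centre (mean of silhouette of disc, top z~v6)
    r.append(proj("top",P(*v[:3],[(0,0,10)]))[0]-T((535,358)))
    r.append(proj("side",P(*v[:3],[(0,0,10)]))[0]-S((169,508))-v[3:5])
    for p,u in [((-L,25,25),(380,178)),((-L,-25,25),(349,357)),((-L-75,25,25),(97,135)),((-L-75,-25,25),(68,318))]:
        r.append(proj("top",H(v,p))[0]-T(u))
    # lens front rim sides (silhouette)
    for y,u in((20,(490,217)),(-20,(468,355))):
        a=np.linspace(0,np.pi/2,20)
        r.append(.7*(proj("top",H(v,(0,y*.94,7)))[0]-T(u)))
    r.append(proj("side",H(v,(0,0,0)))[0]-S((167,189))-v[3:5])
    r.append((np.r_[v[3:5]]-[-.75,0])*2)
    return np.array(r).ravel()
r=least_squares(f,[400,450,-1.5,0,0,30]);print(r.x,np.degrees(r.x[2]));print(r.fun.reshape(-1,2))
v=r.x; print("lens",H(v,(0,0,0)),"focus",H(v,(140,0,0)))
im=cv2.imread("pics/top0.png"); k=7
def draw(n,f0,roi,k,out):
    x0,y0,w,h=roi; im=cv2.resize(cv2.imread(f0)[y0:y0+h,x0:x0+w],None,fx=k,fy=k,interpolation=cv2.INTER_CUBIC)
    off=v[3:5] if n=="side" else 0
    def pl(pts,c): 
        u=(np.vstack([proj(n,p) for p in pts])-off-[x0,y0]+.5)*k-.5
        cv2.polylines(im,[np.round(u).astype(int)],True,c,1)
    a=np.linspace(0,2*np.pi,60)
    pl([H(v,(0,20*np.cos(t),20*np.sin(t))) for t in a],(0,255,0))
    pl([P(*v[:3],[(60*np.cos(t),60*np.sin(t),10)]) for t in a],(255,255,0))
    for x in(-v[5],-v[5]-75): pl([H(v,(x,y,z)) for y,z in((25,25),(-25,25),(-25,-25),(25,-25))],(255,0,255))
    cv2.imwrite(out,im)
draw("top","pics/top0.png",(75,190,110,80),7,"pics/o_cam_top.png")
draw("side","pics/side0.png",(260,80,80,135),4,"pics/o_cam_side.png")
E
```

```text
[508.91 482.74  -1.66  -0.72   0.25  29.76] -95.1775380511146
[[-0.21  0.15]
 [ 0.14 -0.13]
 [ 0.45 -0.04]
 [ 0.98  0.01]
 [-0.65 -0.21]
 [-0.66 -0.14]
 [-0.3   0.47]
 [-0.07 -0.13]
 [-0.03  1.13]
 [ 0.06  0.5 ]]
lens [[503.49 422.99 290.  ]] focus [[491.62 291.97 242.12]]
```

View pics/o_cam_top.png

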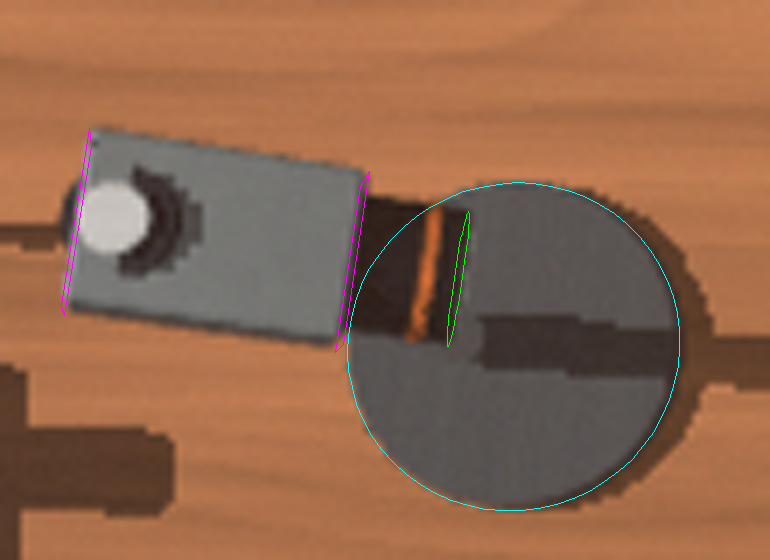

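View pics/o_cam_side.png

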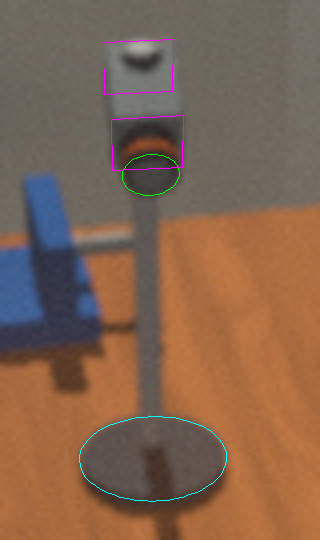

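Request:
arm_command(
  plan=[
    [100,5,5,0,0,0,10],
    [100,10,10,0,0,0,20],
    [100,15,15,0,0,0,30],
    [100,20,20,0,0,0,40],
    [100,22.75,23.2,0,0,0,50],
  ],
  force=30,
)

```text
time_s: 0.72
eef_pos: [462.1, -269.2, 302.9]
orientation: [[0.235, 0.972, -0.002], [0.972, -0.235, 0.001], [0.0, -0.002, -1.0]]
contact_force: [0.2, -1.1, 0.4]
opening: 85.4
```

Request:
arm_command(
  plan=[
    [60,0.8,0.7,-2,0,0,10],
    [60,0.8,0.7,-4,0,0,20],
    [60,0.8,0.7,-6,0,0,30],
    [60,0.8,0.7,-8,0,0,40],
    [60,0.8,0.7,-10,0,0,50],
  ],
)

```text
time_s: 1.35
eef_pos: [469.9, -261.9, 201.8]
orientation: [[-0.599, 0.801, -0.002], [0.801, 0.599, -0.0], [0.001, -0.002, -1.0]]
contact_force: [0.3, 0.1, 0.4]
opening: 50.9
```

Request:
arm_command(
  plan=[
    [60,0,0,0,0,0,10],
    [60,0,0,0,0,0,20],
    [60,0,0,0,0,0,30],
    [60,0,0,0,0,0,39],
    [60,0,0,0,0,0,39],
  ],
)

```text
time_s: 1.98
eef_pos: [469.7, -261.8, 201.4]
orientation: [[-0.969, 0.247, -0.002], [0.247, 0.969, -0.001], [0.002, -0.002, -1.0]]
contact_force: [-0.2, -0.1, 0.0]
opening: 51.3
```

```bash
cat > snap.py <<'E'
import sys,cv2,numpy as np
from station import *
tag=sys.argv[1]
for n in("side","top"):
    d=read_camera(n); cv2.imwrite(f"pics/{n}_{tag}.png",d["pixels"][:,:,::-1])
o=get_obs(); np.savez(f"obs_{tag}.npz",p=o["eef_pos"],R=o["orientation"])
a=sys.argv[2:]
out=[]
for n,r in zip(("side","top"),a):
    x,y,w,h=map(int,r.split(",")); im=cv2.imread(f"pics/{n}_{tag}.png")[y:y+h,x:x+w]
    k=min(8,800//w,600//h); cv2.imwrite(f"pics/{n}_{tag}_z.png",cv2.resize(im,None,fx=k,fy=k,interpolation=cv2.INTER_CUBIC)); print(n,"scale",k)
print(o["time_s"],o["eef_pos"].round(1),o["contact_force"].round(1),o["opening"])
E
python3 snap.py rk 305,330,110,90 400,190,90,90
```

```text
side scale 6
top scale 6
2.075 [ 469.8 -261.8  201.6] [-1.  -1.1 -0.3] 51.38135441096895
```

View pics/side_rk_z.png

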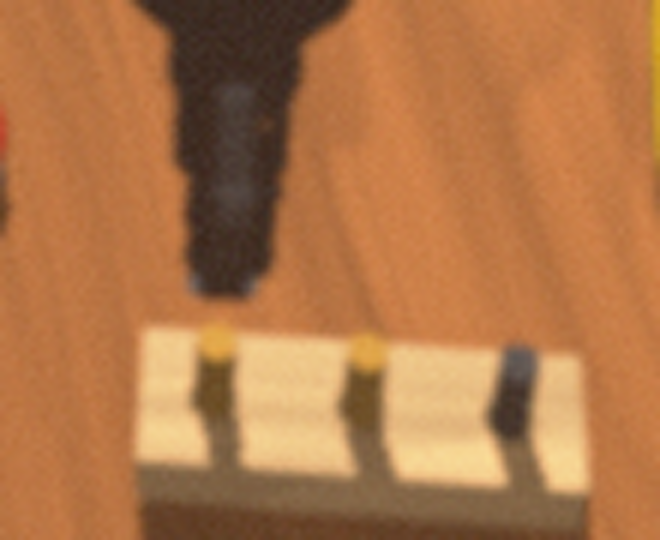

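View pics/top_rk_z.png

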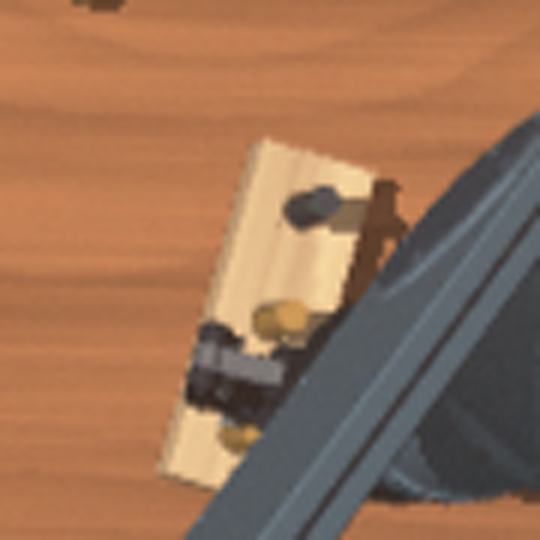

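Request:
arm_command(
  plan=[
    [60,0,0,-3,0,0,-0.9],
    [60,0,0,-6,0,0,-0.9],
    [60,0,0,-8.5,0,0,-0.9],
    [60,0,0,-9.7,0,0,-0.9],
    [60,0,0,-9.7,0,0,-0.9],
  ],
)

```text
time_s: 2.7
eef_pos: [469.5, -261.6, 104.0]
orientation: [[-0.964, 0.265, -0.003], [0.265, 0.964, -0.0], [0.003, -0.001, -1.0]]
contact_force: [0.8, 0.2, -0.6]
opening: 51.3
```

```bash
python3 snap.py rk2 305,330,110,90 400,190,90,90; python3 -c "
from h import *
print((proj('side',[[469.8,-261.8,59],[469.8,-261.8,31]])-[305,330]+.5)*6-.5)"
```

```text
side scale 6
top scale 6
2.8 [ 470.2 -262.2  105.3] [ 0.8 -0.1 -0.1] 51.21883663103062
[[214.05 341.61]
 [211.07 387.83]]
```

View pics/side_rk2_z.png

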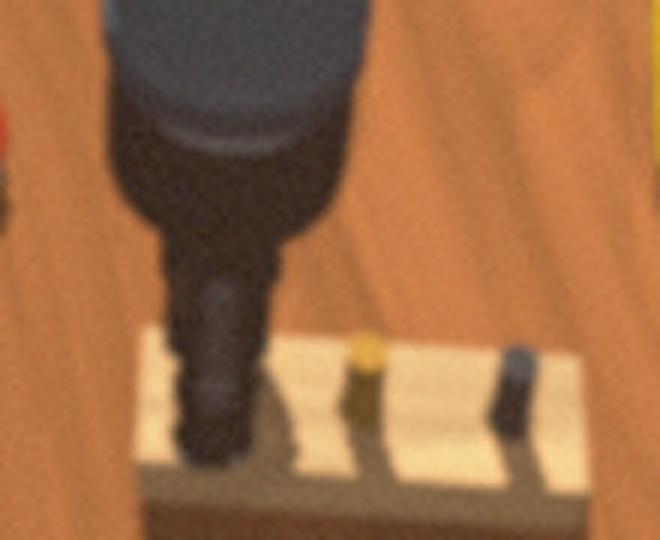

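The near finger sits in line with the left brass pin (column ~215 in the crop). Closing now.

Request:
arm_command(
  plan=[
    [30,0,0,0,0,0,0],
    [15,0,0,0,0,0,0],
    [0,0,0,0,0,0,0],
    [0,0,0,0,0,0,0],
    [0,0,0,0,0,0,0],
  ],
  force=30,
)

```text
time_s: 3.42
eef_pos: [470.7, -262.5, 106.2]
orientation: [[-0.964, 0.265, 0.0], [0.265, 0.964, -0.003], [-0.001, -0.003, -1.0]]
contact_force: [-0.2, 0.9, 6.5]
opening: 12.6
```

Request:
arm_command(
  plan=[
    [0,0,0,1,0,0,0],
    [0,0,0,3,0,0,0],
    [0,0,0,6,0,0,0],
    [0,0,0,10,0,0,0],
    [0,0,0,10,0,0,0],
  ],
)

```text
time_s: 4.05
eef_pos: [472.0, -263.7, 209.8]
orientation: [[-0.964, 0.265, 0.005], [0.265, 0.964, -0.008], [-0.007, -0.006, -1.0]]
contact_force: [-0.2, 0.0, -0.8]
opening: 13.3
```

Request:
arm_command(
  plan=[
    [0,2,5,0,0,0,-10],
    [0,4,10,0,0,0,-20],
    [0,6,15,0,0,0,-30],
    [0,8,20,0,0,0,-40],
    [0,10,25,0,0,0,-50],
  ],
)

```text
time_s: 4.68
eef_pos: [571.8, -12.3, 208.9]
orientation: [[-0.413, 0.911, -0.004], [0.911, 0.413, -0.009], [-0.006, -0.008, -1.0]]
contact_force: [0.7, -0.4, 0.1]
opening: 12.7
```

Request:
arm_command(
  plan=[
    [0,0.25,0.8,-1.5,0.5,-0.25,-2],
    [0,0.5,1.6,-3.5,0.5,-0.25,-2],
    [0,0.5,1.6,-4.2,0.5,-0.25,-2],
    [0,0.5,1.6,-4.2,0.5,-0.25,-2],
    [0,0.5,1.6,-4.2,0.5,-0.25,-2],
  ],
)

```text
time_s: 5.3
eef_pos: [577.1, 3.1, 167.5]
orientation: [[-0.38, 0.925, 0.001], [0.925, 0.38, -0.0], [-0.001, 0.001, -1.0]]
contact_force: [1.1, -0.6, -0.4]
opening: 13.0
```

```bash
python3 snap.py b1 300,220,100,100 270,170,100,80; python3 snap.py b1b
```

```text
side scale 6
top scale 7
5.4 [577.2   3.2 167.7] [-0.5 -0.1  0.4] 12.771863081582243
5.5 [577.1   3.3 167.6] [-0.2 -0.3  0. ] 12.638741449768085
```

View pics/side_b1_z.png

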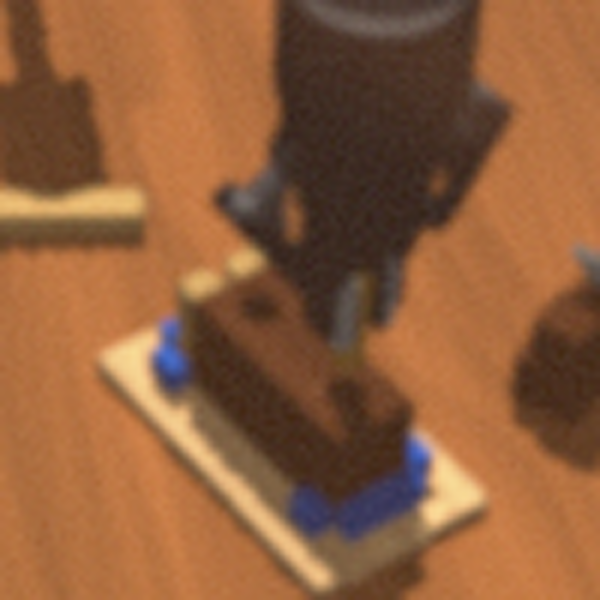

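View pics/top_b1_z.png

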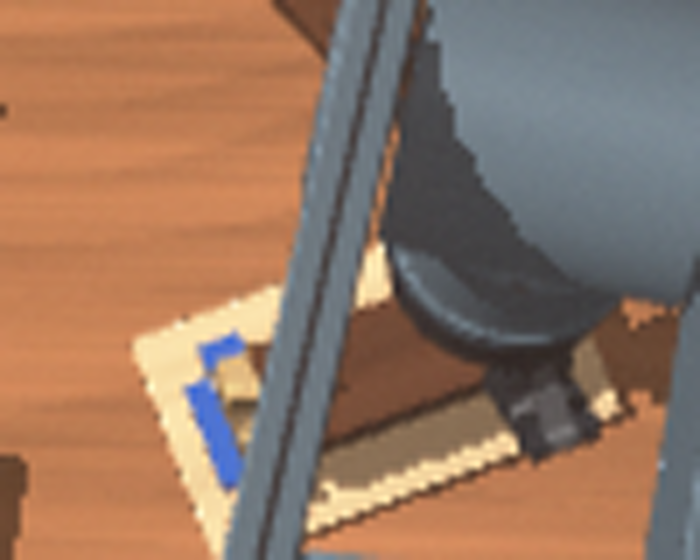

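```bash
python3 - <<'E'
from h import *
z=lambda X:(proj('side',X)-[-.75,0]-[300,220]+.5)*6-.5
print(z([[577.1,3.3,75],[577.1,3.3,58],[576.9,4.1,58],[554.3,59,58],[587,3.3,58],[577,13,58]]))
im=cv2.imread("pics/side_b1.png")[255:305,335:385]
b=cv2.imread("pics/side_b1b.png")[255:305,335:385]
cv2.imwrite("pics/zz.png",cv2.resize(((im.astype(float)+b)/2*1.6).clip(0,255).astype(np.uint8),None,fx=12,fy=12,interpolation=cv2.INTER_CUBIC))
E
```

```text
[[351.83 363.52]
 [349.35 392.83]
 [348.36 391.52]
 [262.32 307.08]
 [372.71 389.4 ]
 [342.88 376.17]]
```

View pics/zz.png

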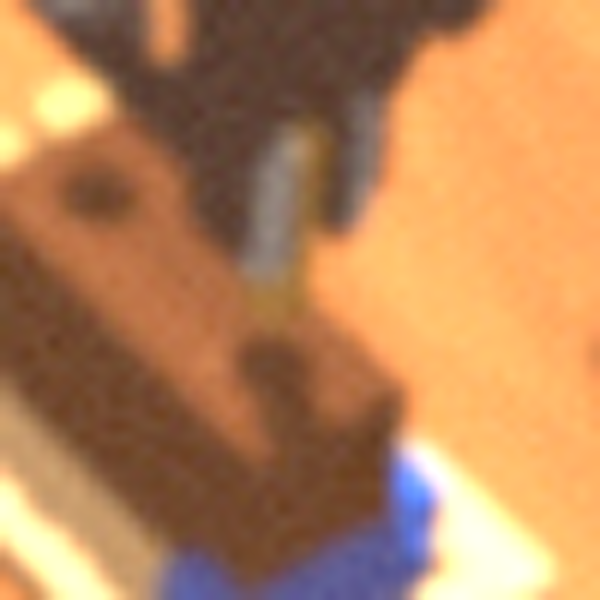

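Request:
arm_command(
  plan=[
    [0,0,0.05,-0.4,0,0,0],
    [0,0,0.05,-0.8,0,0,0],
    [0,0,0.05,-1.2,0,0,0],
    [0,0,0.05,-1.2,0,0,0],
    [0,0,0.05,-1.2,0,0,0],
  ],
)

```text
time_s: 6.12
eef_pos: [577.1, 3.8, 155.5]
orientation: [[-0.38, 0.925, 0.001], [0.925, 0.38, -0.0], [-0.001, 0.001, -1.0]]
contact_force: [-0.6, 1.2, -0.5]
opening: 12.8
```

```bash
python3 snap.py b2 300,220,100,100 270,170,100,80; python3 snap.py b2b; python3 - <<'E'
from h import *
a=[cv2.imread(f"pics/side_b2{s}.png")[255:305,335:385].astype(float) for s in("","b")]
cv2.imwrite("pics/zz2.png",cv2.resize((sum(a)/2*1.6).clip(0,255).astype(np.uint8),None,fx=12,fy=12,interpolation=cv2.INTER_CUBIC))
E
```

```text
side scale 6
top scale 7
6.225 [577.2   3.8 155.7] [ 0.2 -0.  -0.9] 12.733677164598324
6.325 [577.2   3.8 155.7] [-0.4 -0.1 -1.4] 12.43557144181707
```

View pics/zz2.png

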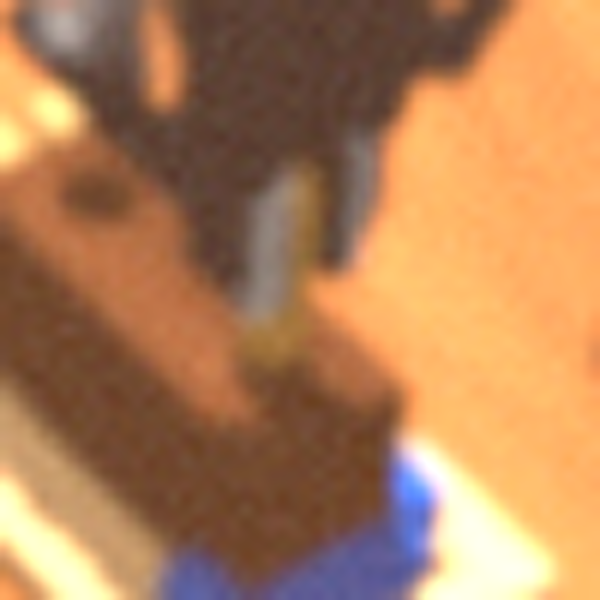

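Request:
arm_command(
  plan=[
    [0,0.03,0,-0.3,0,0,0],
    [0,0.03,0,-0.6,0,0,0],
    [0,0.03,0,-0.8,0,0,0],
    [0,0.03,0,-0.9,0,0,0],
    [0,0.03,0,-0.9,0,0,0],
  ],
)

```text
time_s: 6.95
eef_pos: [577.4, 3.8, 146.5]
orientation: [[-0.38, 0.925, 0.001], [0.925, 0.38, -0.0], [-0.001, 0.001, -1.0]]
contact_force: [0.4, 0.5, -1.6]
opening: 12.5
```

Request:
arm_command(
  plan=[
    [0,0,0,-0.3,0,0,0],
    [0,0,0,-0.6,0,0,0],
    [0,0,0,-0.9,0,0,0],
    [0,0,0,-1.2,0,0,0],
    [0,0,0,-1.2,0,0,0],
  ],
)

```text
time_s: 7.58
eef_pos: [577.2, 3.9, 134.2]
orientation: [[-0.38, 0.925, 0.001], [0.925, 0.38, -0.0], [-0.0, 0.001, -1.0]]
contact_force: [-0.1, -0.4, -0.7]
opening: 13.1
```

Request:
arm_command(
  plan=[
    [30,0,0,0,0,0,0],
    [45,0,0,0,0,0,0],
    [50,0,0,0,0,0,0],
    [50,0,0,2,0,0,0],
    [50,0,0,6,0,0,0],
  ],
)

```text
time_s: 8.2
eef_pos: [576.1, 4.0, 193.1]
orientation: [[-0.38, 0.925, -0.004], [0.925, 0.38, 0.001], [0.002, -0.003, -1.0]]
contact_force: [0.2, -0.1, 0.0]
opening: 42.7
```

Request:
arm_command(
  plan=[
    [50,-0.5,-5,2,0,0,10],
    [50,-1,-10,3,0,0,20],
    [50,-2,-15,3,0,0,30],
    [50,-3,-20,3,0,0,40],
    [50,-4,-25,3,0,0,50],
  ],
)

```text
time_s: 8.82
eef_pos: [535.6, -247.4, 223.3]
orientation: [[-0.955, 0.298, -0.003], [0.298, 0.955, -0.003], [0.002, -0.003, -1.0]]
contact_force: [0.9, -0.3, -0.2]
opening: 42.4
```

```bash
python3 snap.py c1 300,220,100,100 270,170,100,80
```

```text
side scale 6
top scale 7
8.925 [ 535.1 -250.9  223.3] [0.5 0.5 0.1] 42.94672044519924
```

View pics/side_c1_z.png

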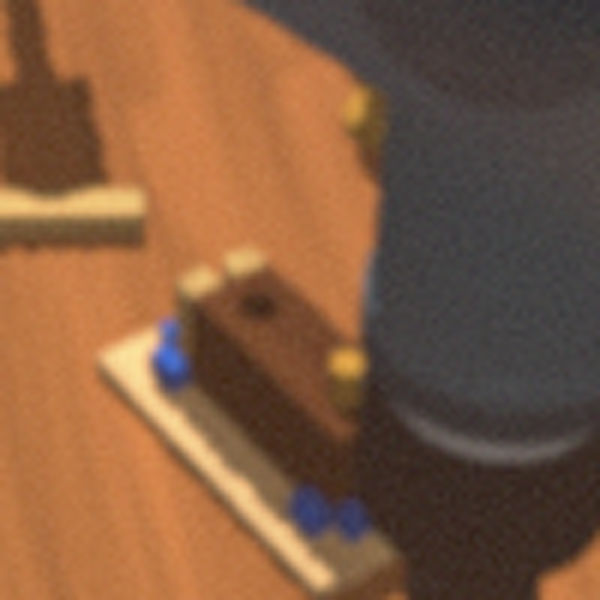

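View pics/top_c1_z.png

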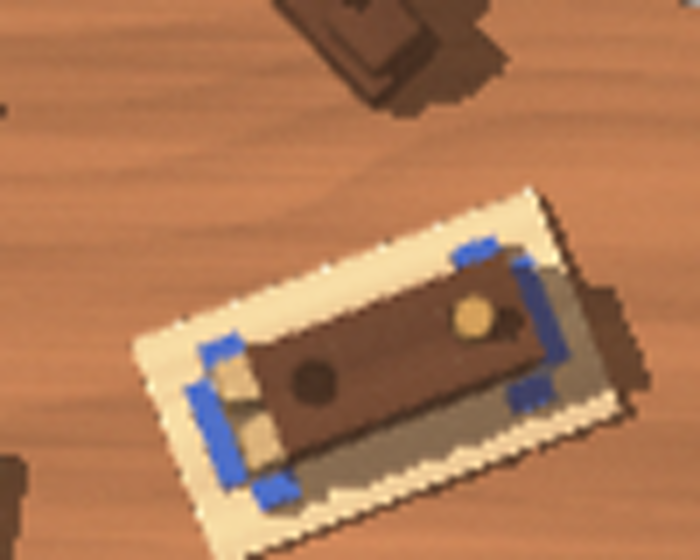

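The first pin stands in the bore away from the maple end: side crop (347,362), top crop (473,317). I'll check its height and re-measure the free bore.

```bash
python3 - <<'E'
from h import *
print("pin top",tri(uz((347,362),6,300,220),uz((473,317),7,270,170)))
print("bore_b",tri(uz((260,306),6,300,220),uz((314,382),7,270,170)))
E
```

```text
pin top (array([576.66,   4.85,  74.29]), array([-0.31,  0.04,  0.06, -0.31]))
bore_b (array([554.36,  59.99,  57.49]), array([-0.44,  0.05,  0.08, -0.43]))
```

Request:
arm_command(
  plan=[
    [60,-1.0,-1.4,-2,0,0,1.5],
    [60,-1.75,-2.5,-4,0,0,1.5],
    [60,-1.75,-2.5,-4,0,0,1.5],
    [60,-1.75,-2.5,-4,0,0,1.5],
    [60,-1.75,-2.5,-4,0,0,1.5],
  ],
)

```text
time_s: 9.55
eef_pos: [518.5, -275.5, 184.3]
orientation: [[-0.961, 0.278, -0.001], [0.278, 0.96, -0.006], [-0.001, -0.006, -1.0]]
contact_force: [-0.1, 1.1, -0.5]
opening: 51.6
```

Request:
arm_command(
  plan=[
    [60,0,0,-2,0.3,0,0.5],
    [60,0,0,-4,0.3,0,0.5],
    [60,0,0,-6.5,0.3,0,0.5],
    [60,0,0,-7.9,0.3,0,0.5],
    [60,0,0,-7.9,0.3,0,0.5],
  ],
)

```text
time_s: 10.18
eef_pos: [518.4, -275.0, 104.8]
orientation: [[-0.963, 0.27, -0.002], [0.27, 0.963, 0.0], [0.002, -0.0, -1.0]]
contact_force: [0.3, -0.7, 0.1]
opening: 50.8
```

Request:
arm_command(
  plan=[
    [30,0,0,0,0,0,0],
    [15,0,0,0,0,0,0],
    [0,0,0,0,0,0,0],
    [0,0,0,0,0,0,0],
    [0,0,0,0,0,0,0],
  ],
  force=30,
)

```text
time_s: 10.8
eef_pos: [518.8, -275.3, 105.7]
orientation: [[-0.963, 0.27, -0.001], [0.27, 0.963, -0.001], [0.0, -0.001, -1.0]]
contact_force: [0.3, 0.9, 6.2]
opening: 12.5
```

Request:
arm_command(
  plan=[
    [0,0,0,1,0,0,0],
    [0,0,0,3,0,0,0],
    [0,0,0,6,0,0,0],
    [0,0,0,10,0,0,0],
    [0,0,0,10,0,0,0],
  ],
)

```text
time_s: 11.42
eef_pos: [520.2, -276.3, 209.6]
orientation: [[-0.963, 0.269, 0.005], [0.269, 0.963, -0.005], [-0.006, -0.004, -1.0]]
contact_force: [-0.2, 0.4, -0.5]
opening: 13.0
```

Request:
arm_command(
  plan=[
    [0,0.6,6,0,0,0,-10],
    [0,1.2,12,0,0,0,-20],
    [0,1.8,18,0,0,0,-30],
    [0,2.4,24,0,0,0,-40],
    [0,3,30,0,0,0,-50],
  ],
)

```text
time_s: 12.05
eef_pos: [549.1, 18.6, 208.8]
orientation: [[-0.422, 0.907, -0.002], [0.907, 0.422, -0.007], [-0.005, -0.005, -1.0]]
contact_force: [1.3, -0.7, 0.2]
opening: 12.5
```

Request:
arm_command(
  plan=[
    [0,0.25,2,0,0.4,-0.1,-2.7],
    [0,0.5,4.1,-1.5,0.4,-0.1,-2.7],
    [0,0.5,4.1,-4,0.4,-0.1,-2.7],
    [0,0.5,4.1,-5,0.4,-0.1,-2.7],
    [0,0.5,4.1,-5,0.4,-0.1,-2.7],
  ],
)

```text
time_s: 12.68
eef_pos: [553.3, 59.5, 157.7]
orientation: [[-0.379, 0.926, -0.004], [0.926, 0.379, 0.001], [0.002, -0.003, -1.0]]
contact_force: [-0.8, -0.6, 0.0]
opening: 13.2
```

```bash
python3 snap.py d1 300,220,100,100 270,170,100,80; python3 snap.py d1b; python3 - <<'E'
from h import *
a=[cv2.imread(f"pics/side_d1{s}.png")[240:290,320:370].astype(float) for s in("","b")]
cv2.imwrite("pics/zz3.png",cv2.resize((sum(a)/2*1.6).clip(0,255).astype(np.uint8),None,fx=12,fy=12,interpolation=cv2.INTER_CUBIC))
p=np.load("obs_d1.npz")["p"]; zz=p[2]-92.8
print(zz,(proj('side',[[p[0],p[1],zz],[p[0],p[1],58],[554.4,59.5,58]])-[-.75,0]-[320,240]+.5)*12-.5)
E
```

```text
side scale 6
top scale 7
12.775 [554.4  59.2 159.2] [-0.1 -0.1 -0.8] 12.575166053811659
12.875 [554.6  59.2 159.6] [ 0.5 -0.1 -1.1] 12.757319967942436
66.41778549703606 [[286.81 345.06]
 [285.24 373.81]
 [285.02 372.97]]
```

View pics/zz3.png

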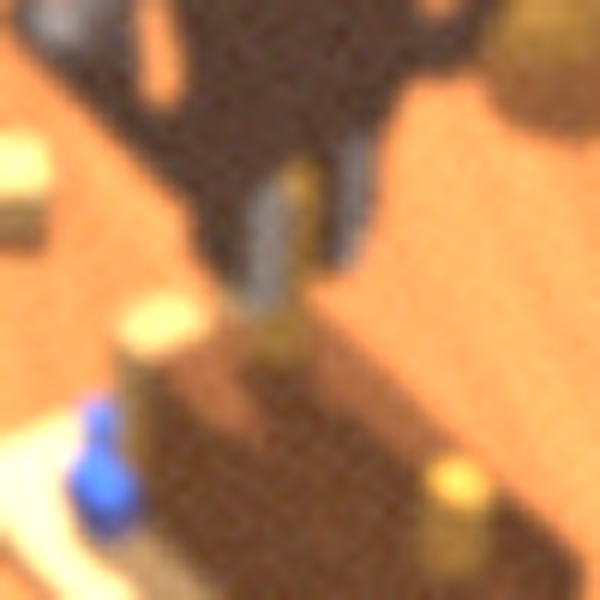

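Request:
arm_command(
  plan=[
    [0,0,0.03,-0.4,0,0,0],
    [0,0,0.03,-0.8,0,0,0],
    [0,0,0.03,-1.1,0,0,0],
    [0,0,0.03,-1.3,0,0,0],
    [0,0,0.03,-1.3,0,0,0],
  ],
)

```text
time_s: 13.5
eef_pos: [554.5, 59.5, 146.4]
orientation: [[-0.378, 0.926, 0.0], [0.926, 0.378, 0.0], [0.0, 0.0, -1.0]]
contact_force: [0.1, -0.7, -0.3]
opening: 13.0
```

Request:
arm_command(
  plan=[
    [0,0,0,-0.3,0,0,0],
    [0,0,0,-0.6,0,0,0],
    [0,0,0,-0.9,0,0,0],
    [0,0,0,-1.2,0,0,0],
    [0,0,0,-1.2,0,0,0],
  ],
)

```text
time_s: 14.12
eef_pos: [554.4, 59.5, 134.0]
orientation: [[-0.378, 0.926, -0.0], [0.926, 0.378, 0.0], [0.0, -0.0, -1.0]]
contact_force: [-0.2, -0.9, -1.8]
opening: 12.7
```

Request:
arm_command(
  plan=[
    [30,0,0,0,0,0,0],
    [45,0,0,0,0,0,0],
    [50,0,0,0,0,0,0],
    [80,0,0,2,0,0,0],
    [100,0,0,6,0,0,0],
  ],
)

```text
time_s: 14.75
eef_pos: [553.2, 59.6, 193.1]
orientation: [[-0.378, 0.926, -0.005], [0.926, 0.378, 0.001], [0.003, -0.004, -1.0]]
contact_force: [0.2, -0.6, -1.0]
opening: 77.1
```

Request:
arm_command(
  plan=[
    [100,-1,-5,3,0,0,0],
    [100,-3,-10,3,0,0,0],
    [100,-5,-15,3,0,0,0],
    [100,-7,-20,3,0,0,0],
    [100,-8,-25,3,0,0,0],
  ],
)

```text
time_s: 15.38
eef_pos: [472.2, -191.7, 223.4]
orientation: [[-0.378, 0.926, -0.004], [0.926, 0.378, 0.001], [0.002, -0.004, -1.0]]
contact_force: [1.4, -0.4, -0.5]
opening: 85.4
```

```bash
python3 snap.py e1 300,220,100,100 270,170,100,80
```

```text
side scale 6
top scale 7
15.475 [ 472.6 -195.   223.5] [-0.4 -0.6 -0. ] 85.51497752788453
```

View pics/side_e1_z.png

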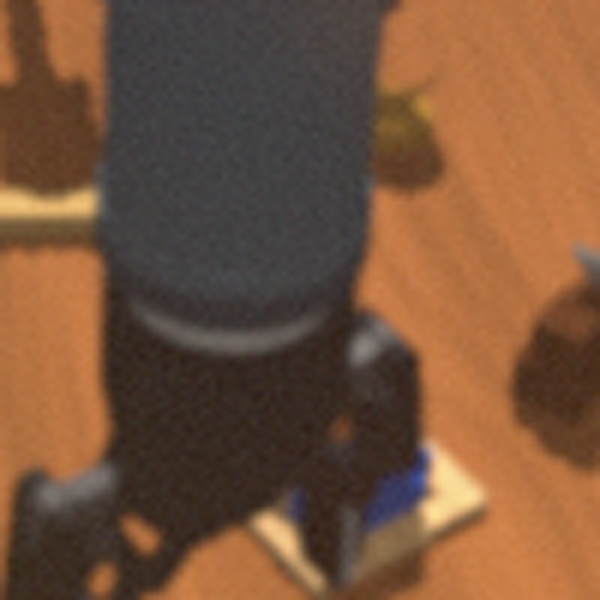

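View pics/top_e1_z.png

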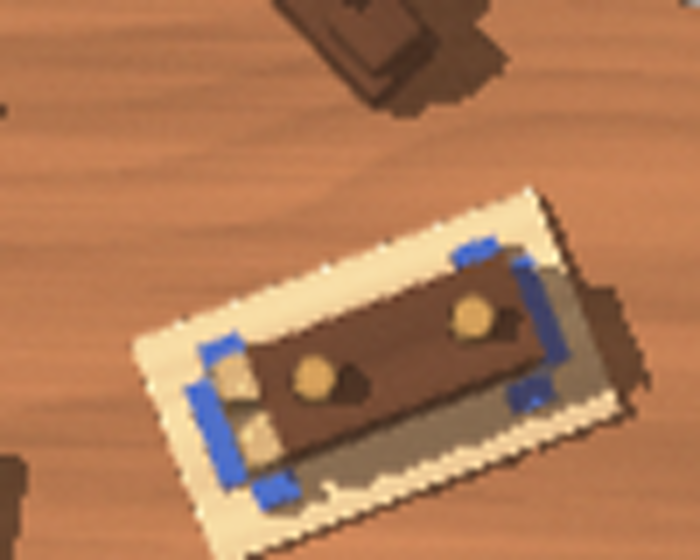

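Request:
arm_command(
  plan=[
    [100,2.2,5.5,0,0,0,0],
    [100,4.5,11,0,0,0,0],
    [100,6.8,16.5,0,0.1,-0.2,0.2],
    [100,9.3,22.65,-1,0.1,-0.2,0.2],
    [100,9.3,22.65,-3,0.1,-0.2,0.2],
  ],
)

```text
time_s: 16.1
eef_pos: [567.0, 36.4, 194.1]
orientation: [[-0.382, 0.924, 0.003], [0.924, 0.382, 0.001], [-0.0, 0.003, -1.0]]
contact_force: [-0.2, -1.2, -0.5]
opening: 85.5
```

```bash
python3 snap.py e2 300,220,100,100 270,170,100,80;python3 -c "
import numpy as np;print(np.load('obs_e2.npz')['R'].round(3))"
```

```text
side scale 6
top scale 7
16.2 [564.3  34.  191.3] [-1.4 -0.2  0.2] 85.41753172688428
[[-0.38   0.925 -0.005]
 [ 0.925  0.38   0.001]
 [ 0.003 -0.004 -1.   ]]
```

View pics/side_e2_z.png

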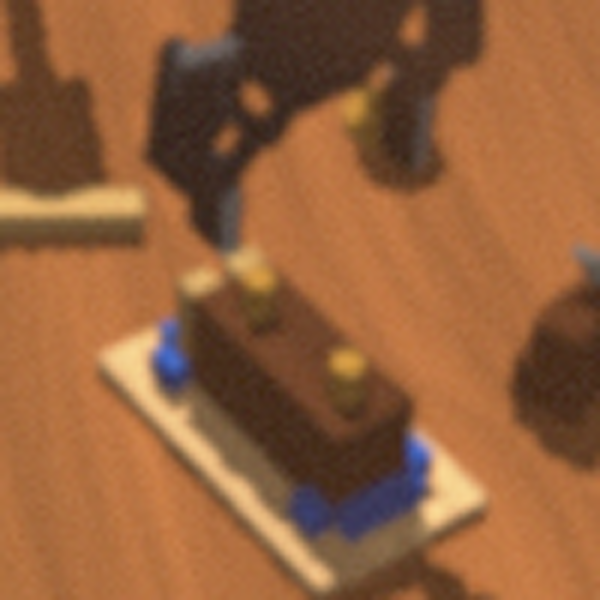

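```bash
python3 - <<'E'
from h import *
a=tri(uz((347,362),6,300,220),uz((473,317),7,270,170))[0]
b=tri(uz((260,278),6,300,220),uz((314.5,378),7,270,170))[0]
print(a,b,np.degrees(np.arctan2(*(b-a)[[1,0]])))
from station import get_obs
o=get_obs();print(o["eef_pos"],o["orientation"])
E
```

```text
[576.66   4.85  74.29] [553.74  60.14  73.8 ] 112.50970101415024
[564.25  34.04 191.3 ] [[-0.38  0.92 -0.  ]
 [ 0.92  0.38  0.  ]
 [ 0.   -0.   -1.  ]]
```

Request:
arm_command(
  plan=[
    [100,0.12,-0.23,-1,0,0,0],
    [100,0.12,-0.23,-4,0,0,0],
    [100,0.12,-0.23,-7,0,0,0],
    [100,0.12,-0.23,-9,0,0,0],
    [100,0.12,-0.23,-10.3,0,0,0],
  ],
)

```text
time_s: 16.82
eef_pos: [565.2, 30.7, 87.5]
orientation: [[-0.378, 0.926, -0.005], [0.926, 0.378, 0.001], [0.003, -0.005, -1.0]]
contact_force: [0.2, -1.3, -0.1]
opening: 85.2
```

Request:
arm_command(
  plan=[
    [80,0,0,0,0,0,0],
    [65,0,0,0,0,0,0],
    [50,0,0,0,0,0,0],
    [40,0,0,0,0,0,0],
    [30,0,0,0,0,0,0],
  ],
  force=40,
)

```text
time_s: 17.45
eef_pos: [565.9, 30.6, 88.6]
orientation: [[-0.379, 0.926, -0.003], [0.926, 0.379, 0.001], [0.002, -0.003, -1.0]]
contact_force: [-0.7, 0.0, 5.4]
opening: 39.5
```

Request:
arm_command(
  plan=[
    [0,0,0,0,0,0,0],
    [0,0,0,0,0,0,0],
    [0,0,0,1.5,0,0,0],
    [0,0,0,4,0,0,0],
    [0,0,0,7,0,0,0],
  ],
  force=70,
)

```text
time_s: 18.08
eef_pos: [565.3, 30.7, 159.2]
orientation: [[-0.379, 0.926, -0.005], [0.926, 0.379, 0.001], [0.003, -0.004, -1.0]]
contact_force: [-0.8, -0.2, -1.8]
opening: 39.1
```

Request:
arm_command(
  plan=[
    [0,0,0,2,0,0,0],
    [0,0,0,4,0,0,0],
    [0,0,0,6,0,0,0],
    [0,0,0,8,0,0,0],
    [0,0,0,8,0,0,0],
  ],
)

```text
time_s: 18.7
eef_pos: [565.9, 30.7, 241.2]
orientation: [[-0.379, 0.926, -0.002], [0.926, 0.379, 0.0], [0.001, -0.001, -1.0]]
contact_force: [-0.3, -0.0, -2.2]
opening: 39.2
```

```bash
python3 snap.py f1 270,170,130,110 260,170,120,85;python3 -c "
import numpy as np;print(np.load('obs_f1.npz')['R'].round(4))
from station import get_obs
print(get_obs()['q'])"
```

```text
side scale 5
top scale 6
18.8 [564.8  30.8 238.9] [ 0.4 -0.2 -3. ] 39.145921908733875
[[-0.3786  0.9255 -0.0057]
 [ 0.9255  0.3786  0.001 ]
 [ 0.0031 -0.0049 -1.    ]]
[-1.42723792e-01  3.39952363e-01  1.58723858e+00  1.71692476e-04
  1.22016607e+00 -5.31094172e-01]
```

View pics/side_f1_z.png

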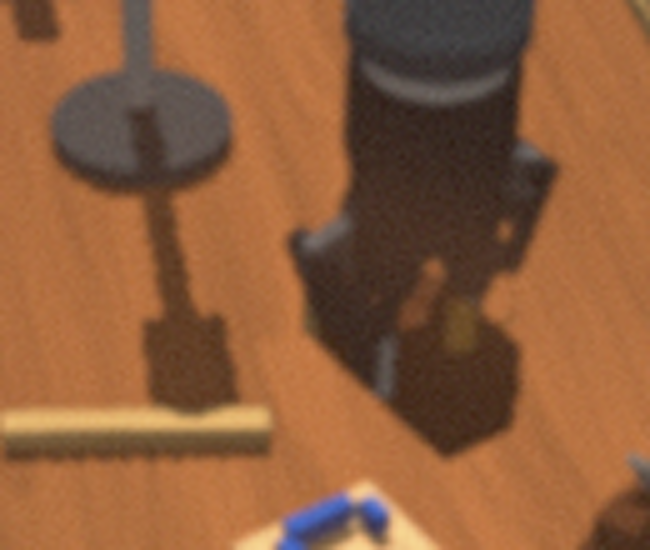

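View pics/top_f1_z.png

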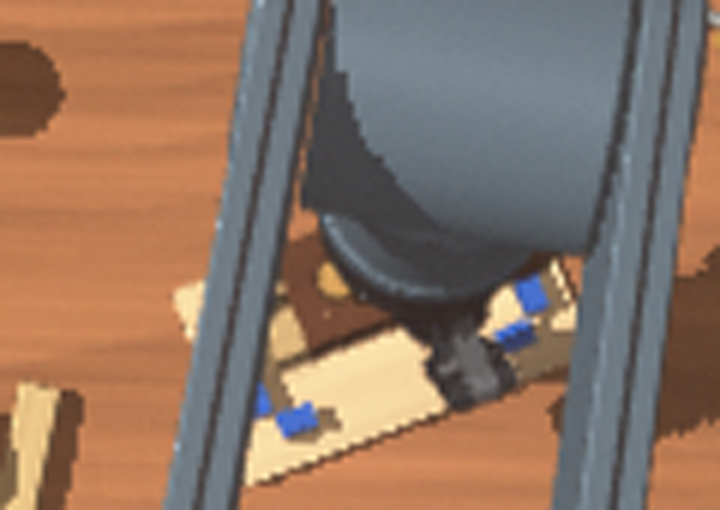

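```bash
cat > tgt.py <<'E'
from h import *
from scipy.spatial.transform import Rotation as Ro
from station import get_obs
def target(F=(491.6,292.0,242.1),yaw=-95.18,gx=-1.3,gz=80.6,back=0,tilt=20):
    t=np.radians(yaw);a=np.radians(tilt)
    d=np.array([np.cos(t)*np.cos(a),np.sin(t)*np.cos(a),-np.sin(a)])
    bz=np.array([np.cos(t)*np.sin(a),np.sin(t)*np.sin(a),np.cos(a)]); bx=-d
    R=np.c_[bx,-np.cross(bz,bx),-bz]
    return np.array(F)+bx*(gx-62-back)+bz*(gz-25),R
def delta(p,R):
    o=get_obs(); w=(Ro.from_matrix(R)*Ro.from_matrix(o["orientation"]).inv()).as_rotvec(degrees=True)
    return (p-o["eef_pos"])/10,w
if __name__=="__main__":
    import sys
    b=float(sys.argv[1]) if len(sys.argv)>1 else 0
    p,R=target(back=b); print("target",p); print(R)
    o=get_obs(); print("now",o["eef_pos"],o["q"],o["contact_force"]); print("delta cm/deg",*delta(p,R))
E
python3 tgt.py 50
```

```text
target [480.27 167.03 255.6 ]
[[ 0.08  1.    0.03]
 [ 0.94 -0.09  0.34]
 [ 0.34 -0.   -0.94]]
now [564.83  30.82 238.91] [-0.14  0.34  1.59  0.    1.22 -0.53] [ 0.42 -0.24 -3.  ]
delta cm/deg [-8.46 13.62  1.67] [ 19.83   2.69 -27.2 ]
```

Request:
arm_command(
  plan=[
    [0,-1.7,2.7,1,4,0.5,-5.4],
    [0,-3.4,5.4,2,8,1,-10.9],
    [0,-5.1,8.1,2,12,1.6,-16.3],
    [0,-6.8,10.9,2,15.9,2.1,-21.8],
    [0,-8.5,13.6,2,19.8,2.7,-27.2],
  ],
)

```text
time_s: 19.42
eef_pos: [478.7, 167.6, 257.7]
orientation: [[0.089, 0.996, 0.029], [0.935, -0.093, 0.342], [0.343, -0.003, -0.939]]
contact_force: [-0.1, -0.7, -2.4]
opening: 39.5
```

```bash
python3 snap.py g1 240,70,160,120 90,160,200,120; python3 tgt.py 50
```

```text
side scale 5
top scale 4
19.525 [476.7 168.3 257.3] [ 0.5 -1.5 -3. ] 39.33412179090967
target [480.27 167.03 255.6 ]
[[ 0.08  1.    0.03]
 [ 0.94 -0.09  0.34]
 [ 0.34 -0.   -0.94]]
now [476.66 168.34 257.3 ] [-0.08  0.18  1.8   0.38  1.19 -0.14] [ 0.55 -1.51 -3.01]
delta cm/deg [ 0.36 -0.13 -0.17] [-0.09 -0.33 -0.  ]
```

View pics/side_g1.png

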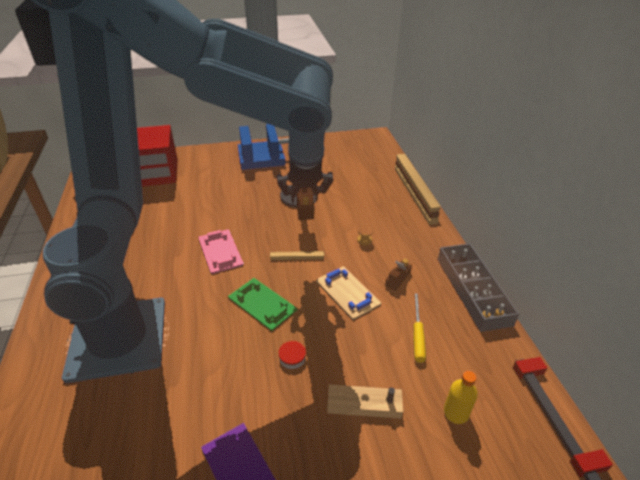

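View pics/top_g1.png

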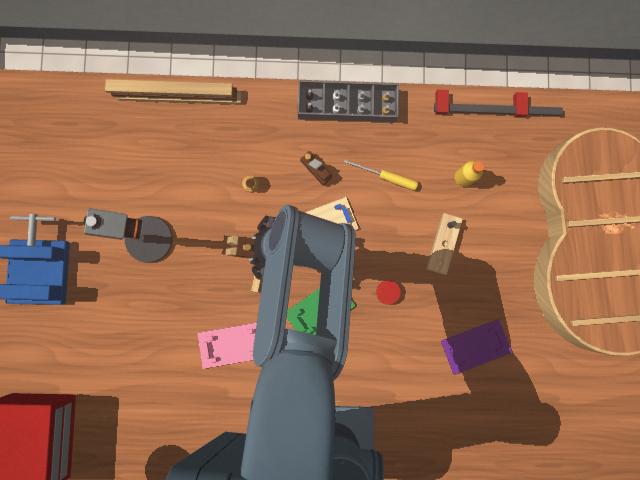

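Request:
arm_command(
  plan=[
    [0,0.3,1.5,0.5,0,0,0],
    [0,0.6,3,1,0,0,0],
    [0,0.75,4.2,1.4,-0.1,-0.3,0],
    [0,0.75,4.5,1.5,-0.1,-0.3,0],
    [0,0.75,4.5,1.5,-0.1,-0.3,0],
  ],
)

```text
time_s: 20.15
eef_pos: [484.1, 213.6, 272.3]
orientation: [[0.084, 0.996, 0.03], [0.936, -0.089, 0.34], [0.341, -0.0, -0.94]]
contact_force: [0.0, -0.3, -1.8]
opening: 39.4
```

```bash
python3 snap.py h1 260,80,100,100 75,190,190,80; python3 tgt.py 0
```

```text
side scale 6
top scale 4
20.25 [484.1 213.1 272.1] [-0.7 -0.1 -3.5] 39.422269667072676
target [484.51 213.82 272.7 ]
[[ 0.08  1.    0.03]
 [ 0.94 -0.09  0.34]
 [ 0.34 -0.   -0.94]]
now [484.1  213.11 272.13] [ 0.01  0.19  1.75  0.37  1.19 -0.03] [-0.68 -0.07 -3.51]
delta cm/deg [0.04 0.07 0.06] [ 0.03 -0.04 -0.  ]
```

View pics/side_h1_z.png

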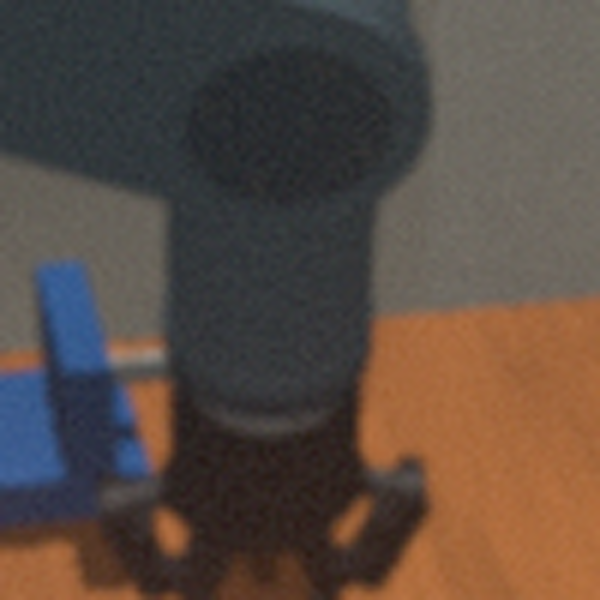

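View pics/top_h1_z.png

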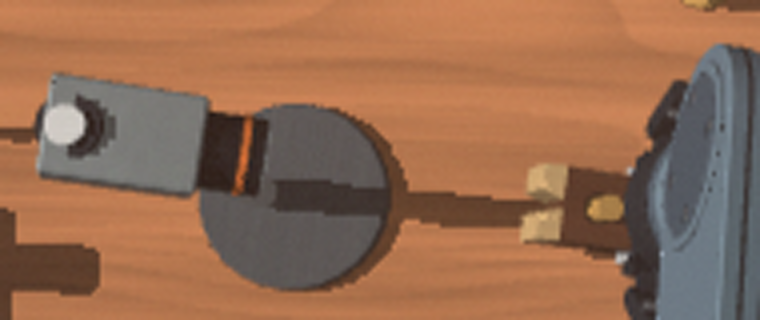

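```bash
cat > ov.py <<'E'
import sys,glob
from h import *
tag=sys.argv[1]
fs=[f for f in glob.glob("pics/top_*.png") if not f.endswith("_z.png")]+["pics/top0.png"]
m=np.mean([cv2.imread(f).astype(float) for f in fs],0)
x0,y0,w,h=78,195,70,65;k=9
cv2.imwrite("pics/cam_avg.png",cv2.resize(m[y0:y0+h,x0:x0+w].clip(0,255).astype(np.uint8),None,fx=k,fy=k,interpolation=cv2.INTER_CUBIC))
# block overlay
o=np.load(f"obs_{tag}.npz");p,R=o["p"],o["R"]
gx,gz=-1.3,80.6
def B(q): q=np.array(q,float)-[gx,0,gz]; return p+R@(q*[1,-1,-1])
x0,y0,w,h=195,215,75,60;k=10
im=cv2.resize(cv2.imread(f"pics/top_{tag}.png")[y0:y0+h,x0:x0+w],None,fx=k,fy=k,interpolation=cv2.INTER_CUBIC)
cv2.imwrite("pics/blk_raw.png",im)
def pl(pts,c):
    u=(proj("top",np.array([B(q) for q in pts]))-[x0,y0]+.5)*k-.5
    cv2.polylines(im,[np.round(u).astype(int)],True,c,1)
pl([(62,20,50),(62,-20,50),(-50,-20,50),(-50,20,50)],(0,255,0))
pl([(62,20,0),(62,-20,0),(62,-20,50),(62,20,50)],(255,255,0))
pl([(50,20,50),(50,-20,50)],(0,255,0))
pl([(30+7*np.cos(a),7*np.sin(a),66) for a in np.linspace(0,6.3,30)],(255,0,255))
cv2.imwrite("pics/blk_ov.png",im); print("face",B((62,0,25)))
E
python3 ov.py h1
```

```text
face [491.16 291.28 241.49]
```

View pics/cam_avg.png

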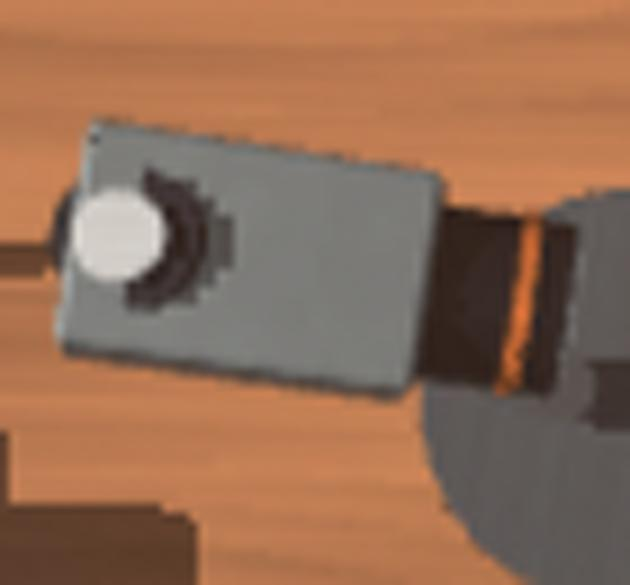

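View pics/blk_ov.png

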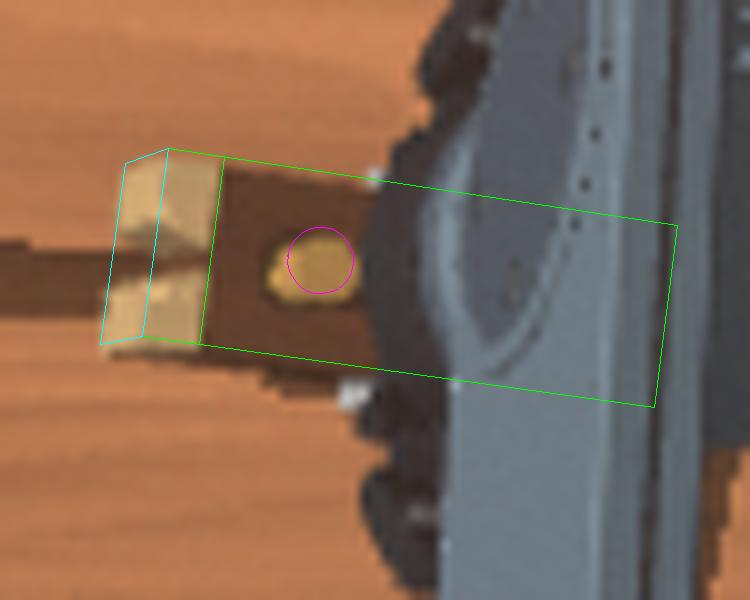

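```bash
cat > fit.py <<'E'
import sys,glob,itertools
from h import *
from scipy.optimize import minimize
K=8
def up(im,roi): x0,y0,w,h=roi; return cv2.resize(im[y0:y0+h,x0:x0+w],None,fx=K,fy=K,interpolation=cv2.INTER_LINEAR)
def hullmask(X,roi,shape):
    u=(proj("top",X)-[roi[0],roi[1]]+.5)*K-.5
    h=cv2.convexHull(u.astype(np.float32)); m=np.zeros(shape,np.uint8)
    cv2.fillConvexPoly(m,np.round(h*16).astype(np.int32),255,lineType=cv2.LINE_AA,shift=4); return m/255.
def box(x0,x1,hy,z0,z1): return np.array(list(itertools.product((x0,x1),(-hy,hy),(z0,z1))),float)
a20=np.radians(20)
def head(v,pts):
    p=pts; q=np.c_[p[:,0]*np.cos(a20)+p[:,2]*np.sin(a20),p[:,1],290-p[:,0]*np.sin(a20)+p[:,2]*np.cos(a20)]
    return P(v[0],v[1],v[2],q)
def run_head():
    fs=[f for f in glob.glob("pics/top_*.png") if not f.endswith("_z.png")]+["pics/top0.png"]
    m=np.mean([cv2.imread(f).astype(np.float32) for f in fs],0)
    roi=(78,195,70,65); I=up(m,roi)
    sat=I[:,:,2]-I[:,:,0]; gray=((sat<25)&(I.mean(2)>80)).astype(np.uint8)
    # housing: left of lens ; keep biggest component left of u
    xx=np.arange(I.shape[1])[None]; gray[:, 52*K:]=0
    n,l,s,c=cv2.connectedComponentsWithStats(gray); g=(l==1+np.argmax(s[1:,4])).astype(np.uint8)
    cn,_=cv2.findContours(g,cv2.RETR_EXTERNAL,cv2.CHAIN_APPROX_NONE); H=np.zeros_like(g)
    hull=cv2.convexHull(max(cn,key=cv2.contourArea)); cv2.fillConvexPoly(H,hull,1)
    th=np.linspace(0,2*np.pi,60)
    dark=((I.mean(2)<62)|((I[:,:,2]>180)&(I[:,:,0]<70))).astype(np.uint8)
    cv2.imwrite("pics/m_head.png",np.dstack([H*255,g*255,dark*255]))
    H=H.astype(float)
    def cost(v):
        M=hullmask(head(v,box(-v[3]-75,-v[3],25,-25,25)),roi,H.shape)
        return np.abs(M-H).sum()/K/K
    best=min((minimize(cost,[503.5,423,np.radians(y),30],method="Nelder-Mead",options=dict(xatol=.005,fatol=.05,initial_simplex=np.array([[503.5,423,np.radians(y),30],[507,423,np.radians(y),30],[503.5,427,np.radians(y),30],[503.5,423,np.radians(y+2),30],[503.5,423,np.radians(y),34]]))) for y in(-97,-95,-93)),key=lambda r:r.fun)
    return best,I,roi
if __name__=="__main__":
    b,I,roi=run_head(); v=b.x; print("head x,y,yaw,L",v,np.degrees(v[2]),"cost px",b.fun)
    im=I.clip(0,255).astype(np.uint8).copy()
    for X,c in((box(-v[3]-75,-v[3],25,-25,25),(0,255,0)),(np.array([(0,20*np.cos(t),20*np.sin(t)) for t in np.linspace(0,6.28,40)]),(255,255,0))):
        u=(proj("top",head(v,X))-[roi[0],roi[1]]+.5)*K-.5
        cv2.polylines(im,[np.round(cv2.convexHull(u.astype(np.float32))).astype(int)],True,c,1)
    cv2.imwrite("pics/head_fit.png",im)
E
python3 fit.py
```

```text
head x,y,yaw,L [502.52 425.92  -1.7   27.89] -97.42199039943837 cost px 61.23719362745098
```

View pics/head_fit.png

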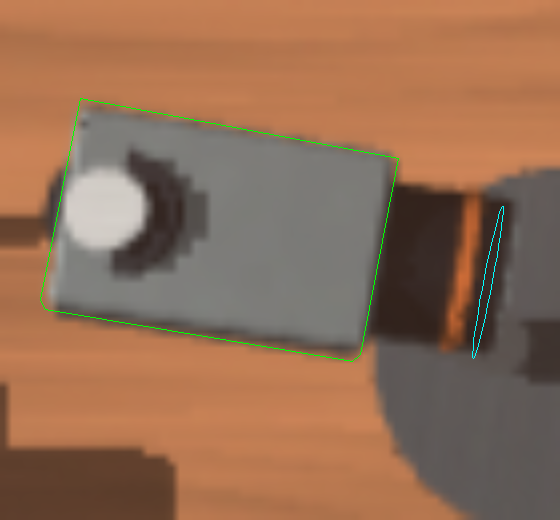

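View pics/m_head.png

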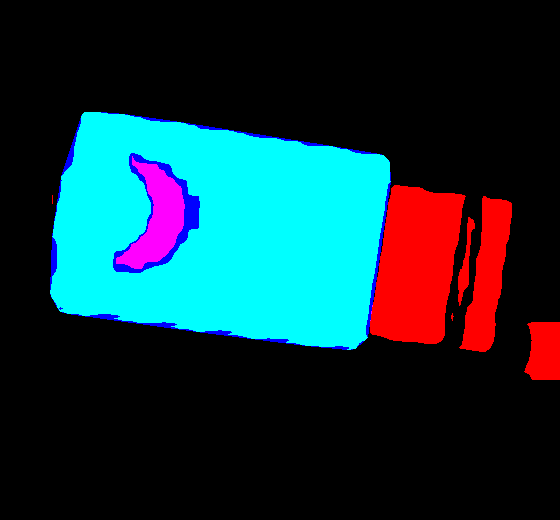

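```bash
cat > fit2.py <<'E'
from fit import *
fs=[f for f in glob.glob("pics/top_*.png") if not f.endswith("_z.png")]+["pics/top0.png"]
m=np.mean([cv2.imread(f).astype(np.float32) for f in fs],0)
def edge(samples,axis,lo,hi,sign,ch):
    """subpixel half-contrast crossing along axis; returns pts"""
    out=[]
    for s in samples:
        prof=(m[lo:hi,s,ch] if axis==0 else m[s,lo:hi,ch]).astype(float)
        g=np.diff(prof)*sign; w=np.clip(g-0.25*g.max(),0,None); c=(w*np.arange(len(w))).sum()/w.sum()+.5+lo
        out.append((s,c) if axis==0 else (c,s))
    return np.array(out)
# blue channel (0): wood low blue, housing higher? use R-B contrast
m=np.dstack([m[:,:,2]-m[:,:,0]]*3)  # saturation
ue=edge(range(92,124),0,200,222,-1,0)  # wood->gray: saturation drops
le=edge(range(88,120),0,228,250,+1,0)
for n,e in(("upper",ue),("lower",le)):
    c=np.polyfit(e[:,0],e[:,1],1); r=e[:,1]-np.polyval(c,e[:,0]); k=np.abs(r)<1.5*r.std()+.05; c=np.polyfit(e[k,0],e[k,1],1)
    print(n,"slope",c[0],"y@105",np.polyval(c,105),"rms",r[k].std(),k.sum())
for yaw in(-94,-95,-96,-97,-98):
    v=[503.2,423,np.radians(yaw)]
    def s(p,q): u=proj("top",head(v,np.array([p,q],float))); k=(u[1]-u[0]); return k[1]/k[0], u[0,1]+k[1]/k[0]*(105-u[0,0])
    L=30
    print(yaw,"upper top",s((-L,25,25),(-L-75,25,25)),"lower top",s((-L,-25,25),(-L-75,-25,25)),"lower bot",s((-L,-25,-25),(-L-75,-25,-25)),"upper bot",s((-L,25,-25),(-L-75,25,-25)))
E
python3 fit2.py
```

```text
upper slope 0.1579725618103831 y@105 210.3082113219324 rms 0.11106879182079162 30
lower slope 0.13778251705107508 y@105 236.93616654978732 rms 0.09170892864657447 30
-94 upper top (np.float64(0.13336005964792516), np.float64(211.39774873917264)) lower top (np.float64(0.11819912000272587), np.float64(236.8414792234063)) lower bot (np.float64(0.1172994755685139), np.float64(238.35130058351902)) upper bot (np.float64(0.13185431999343533), np.float64(213.92474474633443))
-95 upper top (np.float64(0.14922967029562031), np.float64(210.86931986234558)) lower top (np.float64(0.13406582744636855), np.float64(236.3785677288442)) lower bot (np.float64(0.1332409797089573), np.float64(237.76616093954118)) upper bot (np.float64(0.1477980117744661), np.float64(213.27771544117732))
-96 upper top (np.float64(0.16518290309851272), np.float64(210.3350613943924)) lower top (np.float64(0.15000863164656386), np.float64(235.91650191608042)) lower bot (np.float64(0.14925844899531293), np.float64(237.18119214744317)) upper bot (np.float64(0.16382494364785344), np.float64(212.62436793723776))
-97 upper top (np.float64(0.18122871432800172), np.float64(209.7946502121297)) lower top (np.float64(0.16603641992609192), np.float64(235.45504530286075)) lower bot (np.float64(0.16536086389682747), np.float64(236.5960865543131)) upper bot (np.float64(0.17994416167419344), np.float64(211.96431120865006))
-98 upper top (np.float64(0.19737625562385636), np.float64(209.2477522796622)) lower top (np.float64(0.18215825812771416), np.float64(234.993960605327)) lower bot (np.float64(0.18155738463346696), np.float64(236.01053418303997)) upper bot (np.float64(0.19616490802696282), np.float64(211.29714199682363))
```

```bash
cat > fit3.py <<'E'
import sys
from fit import *
tag=sys.argv[1]; gx,gz=-1.3,80.6
I=cv2.imread(f"pics/top_{tag}.png").astype(float); o=np.load(f"obs_{tag}.npz");p,R=o["p"],o["R"]
def B(q): q=np.array(q,float)-[gx,0,gz]; return p+R@(q*[1,-1,-1])
def uv(q): return proj("top",B(q))[0]
ch=I[:,:,2]; sat=I[:,:,2]-I[:,:,0]
def edge(A,cols,lo,hi,sign):
    out=[]
    for s in cols:
        pr=A[lo:hi,s]; g=np.diff(pr)*sign; w=np.clip(g-.25*g.max(),0,None); out.append((s,(w*np.arange(len(w))).sum()/w.sum()+.5+lo))
    return np.array(out)
def rep(n,e,q0,q1):
    a,b=uv(q0),uv(q1); sl=(b-a)[1]/(b-a)[0]
    c=np.polyfit(e[:,0],e[:,1],1); r=e[:,1]-np.polyval(c,e[:,0]); k=np.abs(r)<1.5*r.std()+.05; c=np.polyfit(e[k,0],e[k,1],1)
    x=e[:,0].mean(); print(n,"obs slope %.3f y %.2f | model slope %.3f y %.2f rms %.2f"%(c[0],np.polyval(c,x),sl,a[1]+sl*(x-a[0]),r[k].std()))
rep("upper brown",edge(ch,range(219,231),225,238,-1),(62,-20,50),(0,-20,50))
rep("upper maple",edge(sat,range(209,216),224,236,-1),(62,-20,50),(0,-20,50))
lb=edge(ch,range(217,221),244,256,+1);rep("lower brown(top)",lb,(62,20,50),(0,20,50));rep("lower brown(bot)",lb,(62,20,0),(0,20,0))
lm=edge(sat,range(207,214),243,256,+1);rep("lower maple(top)",lm,(62,20,50),(0,20,50))
# maple/brown boundary & front
mb=[]
for s in list(range(233,238))+list(range(244,249)):
    pr=ch[s,210:224]; g=-np.diff(pr); w=np.clip(g-.25*g.max(),0,None); mb.append((s,(w*np.arange(len(w))).sum()/w.sum()+.5+210))
mb=np.array(mb); a,b=uv((50,-20,50)),uv((50,20,50))
print("maple/brown line obs-model u:", (mb[:,1]-(a[0]+(b-a)[0]/(b-a)[1]*(mb[:,0]-a[1]))).round(2))
E
python3 fit3.py h1
```

```text
upper brown obs slope 0.136 y 232.19 | model slope 0.151 y 231.37 rms 0.09
upper maple obs slope 0.368 y 229.18 | model slope 0.151 y 229.49 rms 0.56
lower brown(top) obs slope 0.059 y 251.63 | model slope 0.139 y 249.50 rms 0.05
lower brown(bot) obs slope 0.059 y 251.63 | model slope 0.138 y 250.89 rms 0.05
lower maple(top) obs slope 0.373 y 250.11 | model slope 0.139 y 248.33 rms 0.17
maple/brown line obs-model u: [-0.43 -0.93 -0.54 -1.06 -0.43 -0.73  0.38 -0.27 -0.17 -0.04]
```

View pics/blk_raw.png

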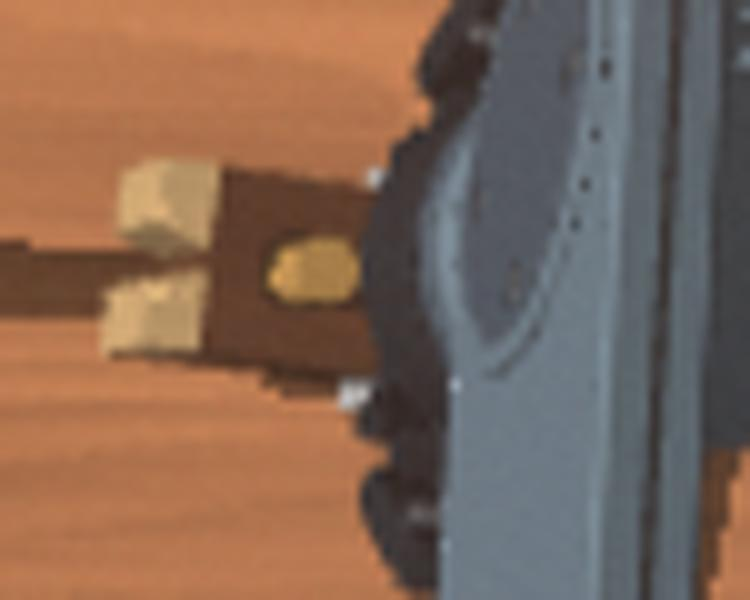

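```bash
cat > fit4.py <<'E'
from fit import *
fs=[f for f in glob.glob("pics/top_*.png") if not f.endswith("_z.png")]+["pics/top0.png"]
m=np.mean([cv2.imread(f).astype(np.float32) for f in fs],0)
th=np.linspace(0,2*np.pi,400); yaw=np.radians(-95.4); v=[504.15,423.0,yaw]
rim=proj("top",head(v,np.c_[0*th,20*np.cos(th),20*np.sin(th)]))
g=m.mean(2)
for r in range(220,238):
    pr=g[r,136:150]; d=np.diff(pr); w=np.clip(d-.3*d.max(),0,None); ob=(w*np.arange(len(w))).sum()/w.sum()+.5+136
    k=np.abs(rim[:,1]-r)<.3
    # housing front edge: gray->dark
    pr=g[r,118:132]; d2=-np.diff(pr); w2=np.clip(d2-.3*d2.max(),0,None); oh=(w2*np.arange(len(w2))).sum()/w2.sum()+.5+118
    print(r,"front obs %.2f model %s contrast %.0f | housing front obs %.2f"%(ob,(rim[k,0].max().round(2) if k.any() else None),d.max(),oh))
E
python3 fit4.py
```

```text
220 front obs 141.69 model 141.59 contrast 35 | housing front obs 125.64
221 front obs 141.64 model 141.57 contrast 35 | housing front obs 125.62
222 front obs 141.50 model 141.5 contrast 38 | housing front obs 125.23
223 front obs 141.50 model 141.41 contrast 52 | housing front obs 125.09
224 front obs 141.50 model 141.31 contrast 49 | housing front obs 124.95
225 front obs 141.22 model 141.18 contrast 36 | housing front obs 124.89
226 front obs 141.11 model 141.05 contrast 28 | housing front obs 124.79
227 front obs 141.01 model 140.91 contrast 24 | housing front obs 124.65
228 front obs 140.50 model 140.76 contrast 35 | housing front obs 124.41
229 front obs 140.50 model 140.62 contrast 50 | housing front obs 124.13
230 front obs 140.50 model 140.45 contrast 44 | housing front obs 123.97
231 front obs 140.50 model 140.29 contrast 50 | housing front obs 123.89
232 front obs 140.21 model 140.12 contrast 37 | housing front obs 123.83
233 front obs 139.98 model 139.93 contrast 24 | housing front obs 123.65
234 front obs 139.50 model 139.75 contrast 43 | housing front obs 123.61
235 front obs 139.50 model 139.55 contrast 37 | housing front obs 123.22
236 front obs 139.50 model 139.35 contrast 41 | housing front obs 123.00
237 front obs 139.33 model 139.12 contrast 30 | housing front obs 123.08
```

Request:
arm_command(
  plan=[
    [0,0.07,0,0.03,0,0,-0.3],
    [0,0.14,0,0.06,0,0,-0.6],
    [0,0.14,0,0.06,0,0,-0.6],
    [0,0.14,0,0.06,0,0,-0.6],
    [0,0.14,0,0.06,0,0,-0.6],
  ],
)

```text
time_s: 20.88
eef_pos: [485.5, 213.1, 272.7]
orientation: [[0.095, 0.995, 0.034], [0.935, -0.101, 0.34], [0.341, -0.001, -0.94]]
contact_force: [0.3, -0.1, -2.0]
opening: 39.2
```

```bash
python3 snap.py i1; python3 tgt.py; python3 fit3.py i1;  python3 snap.py i2;python3 fit3.py i2; python3 ov.py i2
```

```text
20.975 [485.5 213.1 272.7] [ 0.3  0.3 -2.5] 39.25625654027976
target [484.51 213.82 272.7 ]
[[ 0.08  1.    0.03]
 [ 0.94 -0.09  0.34]
 [ 0.34 -0.   -0.94]]
now [485.47 213.12 272.7 ] [ 0.01  0.19  1.75  0.37  1.19 -0.02] [ 0.25  0.29 -2.45]
delta cm/deg [-0.1   0.07 -0.  ] [ 0.03 -0.05  0.6 ]
upper brown obs slope 0.162 y 231.29 | model slope 0.161 y 230.48 rms 0.09
upper maple obs slope 0.103 y 228.73 | model slope 0.161 y 228.47 rms 0.47
lower brown(top) obs slope 0.163 y 250.73 | model slope 0.149 y 248.59 rms 0.06
lower brown(bot) obs slope 0.163 y 250.73 | model slope 0.148 y 249.97 rms 0.06
lower maple(top) obs slope 0.085 y 249.64 | model slope 0.149 y 247.32 rms 0.13
maple/brown line obs-model u: [-0.17 -0.1  -0.83 -0.02  0.3   0.12 -0.17 -0.12  0.02  0.17]
21.075 [485.5 213.2 272.7] [-0.5  1.  -2.6] 39.43148335374716
upper brown obs slope 0.151 y 231.27 | model slope 0.161 y 230.50 rms 0.11
upper maple obs slope 0.253 y 228.57 | model slope 0.161 y 228.48 rms 0.16
lower brown(top) obs slope 0.161 y 250.73 | model slope 0.149 y 248.60 rms 0.07
lower brown(bot) obs slope 0.161 y 250.73 | model slope 0.148 y 249.99 rms 0.07
lower maple(top) obs slope 0.083 y 249.65 | model slope 0.149 y 247.33 rms 0.13
maple/brown line obs-model u: [-0.   -0.03 -0.7  -0.1   0.31  0.2  -0.23 -0.11  0.04  0.19]
face [493.32 291.24 242.07]
```

View pics/blk_ov.png

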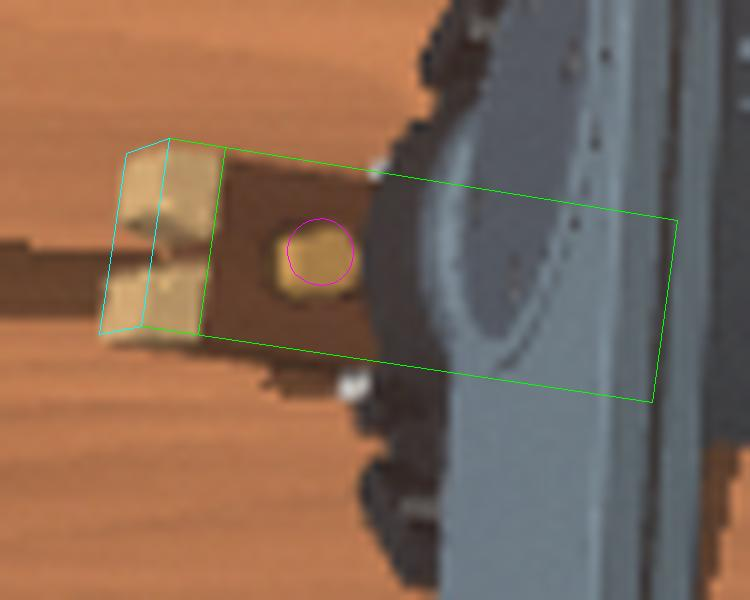

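Request:
arm_command(
  plan=[
    [0,0.02,0.03,0,0,0,0.15],
    [0,0.05,0.06,0,0,0,0.3],
    [0,0.05,0.06,0,0,0,0.3],
    [0,0.05,0.06,0,0,0,0.3],
    [0,0.05,0.06,0,0,0,0.3],
  ],
)

```text
time_s: 21.7
eef_pos: [486.0, 213.7, 272.7]
orientation: [[0.09, 0.995, 0.032], [0.936, -0.095, 0.34], [0.341, -0.001, -0.94]]
contact_force: [-0.7, -0.3, -2.2]
opening: 39.7
```

Request:
arm_command(
  plan=[
    [0,0,0,0,0,0,0],
    [0,0,0,0,0,0,0],
    [0,0,0,0,0,0,0],
    [0,0,0,0,0,0,0],
    [0,0,0,0,0,0,0],
  ],
)

```text
time_s: 22.32
eef_pos: [485.9, 213.8, 272.7]
orientation: [[0.09, 0.995, 0.032], [0.936, -0.095, 0.34], [0.341, -0.001, -0.94]]
contact_force: [0.7, 0.7, -2.0]
opening: 39.1
```

```bash
python3 snap.py j1 270,100,90,100; python3 fit3.py j1; python3 ov.py j1; python3 - <<'E'
from tgt import *
o=get_obs(); R=o["orientation"]; bx=R[:,0]
print("block x yaw",np.degrees(np.arctan2(bx[1],bx[0])),"slope",np.degrees(np.arcsin(bx[2])),"roll",R[2,1],o["joint_velocities"].round(3),o["time_s"])
E
```

```text
side scale 6
22.425 [486.  213.7 272.7] [ 0.7 -0.1 -3. ] 39.440222754719464
upper brown obs slope 0.135 y 231.21 | model slope 0.156 y 230.40 rms 0.21
upper maple obs slope 0.331 y 228.61 | model slope 0.156 y 228.45 rms 0.25
lower brown(top) obs slope 0.153 y 250.73 | model slope 0.144 y 248.52 rms 0.05
lower brown(bot) obs slope 0.153 y 250.73 | model slope 0.143 y 249.92 rms 0.05
lower maple(top) obs slope 0.028 y 249.55 | model slope 0.144 y 247.29 rms 0.09
maple/brown line obs-model u: [-0.65 -0.36 -0.33  0.14 -0.06 -0.12  0.02  0.16  0.13  0.31]
face [493.42 291.87 242.07]
block x yaw 84.51095614759971 slope 19.965626415109945 roll -0.0007708251616241618 [ 0.  0.  0. -0. -0.  0.] 22.425
```

View pics/top_j1.png

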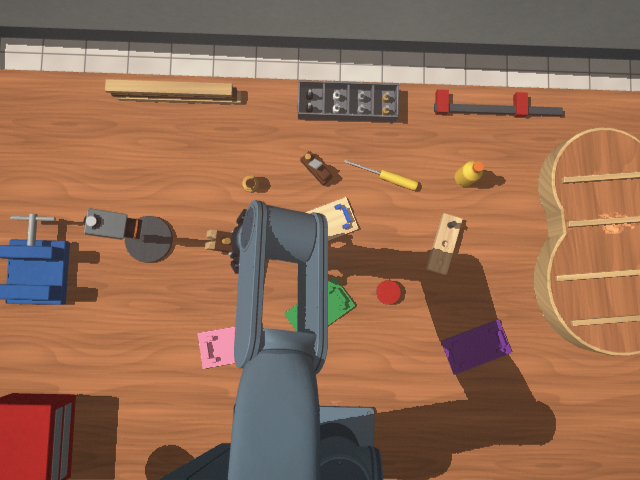

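View pics/side_j1.png

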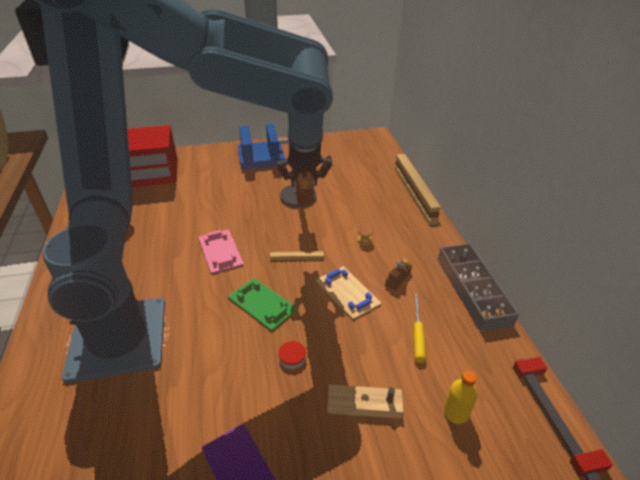

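```bash
python3 -c "
from station import *
print(sign_off())"
```

```text
the job is handed in; nothing more can be done
None
```

I put both brass pins in the bores, lifted the block straight out of the cradle, and handed it in at 22.4 s of the 72 s allowed. The arm was still holding it up to the inspection camera.

**Pins:** Both pin tops measured 74 mm above the bench before the lift, and a fully seated pin in the cradle stands at 74 mm. Neither insertion met any noticeable contact force.

**Final position (relative to the lens, in the top picture):**

| Check | Measured | Wanted |
|---|---|---|
| Face centre vs focus point | within about 1 mm sideways and in distance | on the line, 140 mm in front of the lens |
| Face height | 242.1 mm | 242.1 mm |
| Upward slope of block | 19.97° | 20° |
| Yaw of block's long axis vs line of sight | 84.5° | 84.6° |

Height, slope and yaw come from the arm's pose readings. The arm's joints were at rest, the grip was steady at 39.4 mm opening, and the wrist force was about 3 N, roughly the block's weight.

**Bench:** In the last pictures the steel pin is still in its rack hole. The other things I could see were in place, and nothing touched the camera stand.

**Disagreements and limits:**
- The top picture put the block about 1.6 mm to one side (along world x) of where the arm's own pose put it, within the stated calibration error. I aimed relative to the lens in that same picture, so the error should mostly cancel.
- Yaw read from the block's edges scattered by about ±1°.
- The gripper hid the held block from the side camera, so the final height and slope rest on the arm's pose readings alone.

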